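# Extend the tin rack and stand the fallen spice tins in it

## Task

The spice rack on the worktop is closed up too short: press its spring pin flush and slide the outer tube, with the end stop, towards the robot to the next hole, and once more to the last hole, so that the pin springs out and locks there. Then stand every tin that has fallen over on the worktop upright, cap up, inside the rack's lane in one line with the two already standing there, and leave those two standing and the other kitchen things where they are.

Things in the scene. Friction and masses are not known exactly. Their poses are not given: they have to be found in the camera images.
- rack: Fixed tin rack. x axis: along the lane to its far end panel (inner face x = 150 mm, top z 66), roughly away from the robot; z up; origin on the worktop. Board 6 mm thick, x -160 to 160, y -38 to 102. Lane: y -24 to 24 between two side boards 4 mm thick, tops z 22. Left of it, along x at y = 72, z = 44, an 18 mm square inner tube, fixed at its far end (post x 150 to 160), carries the outer tube.
- tube (a joint): Slide of the outer tube (24 x 24 mm, 170 long, z 32 to 56) and the end stop it carries. 0 = pushed in, locked in the first hole; grows (m) as it is drawn along the rack's -x, to the robot; locks by itself at 0.070 (middle hole) and at 0.140 (last hole). With the pin flush or below it slides freely (2 N friction, stays put).
- tube_grip (a point): Centre of the outer tube's section at the hole where the pin sits at the start; moves with the tube, 15 mm from its near end (black cap). The middle and last holes are 70 and 140 mm farther along the rack's +x.
- pin (a joint): Spring pin, 10 mm, round nose, on the inner tube, out sideways (rack +y) through the outer tube's hole. 0 = out (6 mm proud), 0.006 = flush, 0.0085 = limit; spring 3.5 to 7 N. Pinching the outer tube from above across the pin (30 mm wide, 24 when flush) presses it flush; drawing the tube along (about 10 N at first) then pushes it under the skin, and it springs out at the next hole.
- pin_tip (a point): Tip of the pin: rack x = -5 mm, z = 44 mm; y = 90 mm when out, 84 mm when flush.
- stop_face (a point): Middle of the end stop's face that looks into the lane. The stop is an aluminium plate 8 mm thick in the lane, z 8 to 44, carried by the outer tube on an arm over the side board. Face at rack x = 40 mm when pushed in, -100 mm with the tube in the last hole.
- stood1: 36 x 36 mm square tin, 60 mm tall: aluminium body 52 mm with a heavy base, then a round black cap 28 mm across and 8 mm high; about 0.13 kg. Origin: centre of its bottom face; z axis: from the bottom to the cap, so z points up when it stands upright. Stands upright in the lane from the start, nearest the end panel.
- stood2: 36 x 36 mm square tin, 60 mm tall: aluminium body 52 mm with a heavy base, then a round black cap 28 mm across and 8 mm high; about 0.13 kg. Origin: centre of its bottom face; z axis: from the bottom to the cap, so z points up when it stands upright. Stands upright in the lane from the start, next to stood1; the far end of the free lane.
- tin1: 36 x 36 mm square tin, 60 mm tall: aluminium body 52 mm with a heavy base, then a round black cap 28 mm across and 8 mm high; about 0.13 kg. Origin: centre of its bottom face; z axis: from the bottom to the cap, so z points up when it stands upright. Lies on the worktop at the start, right of the rack, with its cap roughly towards the robot; absent in some starts.
- tin2: 36 x 36 mm square tin, 60 mm tall: aluminium body 52 mm with a heavy base, then a round black cap 28 mm across and 8 mm high; about 0.13 kg. Origin: centre of its bottom face; z axis: from the bottom to the cap, so z points up when it stands upright. Lies on the worktop at the start, right of the rack, with its cap roughly towards the robot; absent in some starts.
- tin3: 36 x 36 mm square tin, 60 mm tall: aluminium body 52 mm with a heavy base, then a round black cap 28 mm across and 8 mm high; about 0.13 kg. Origin: centre of its bottom face; z axis: from the bottom to the cap, so z points up when it stands upright. Lies on the worktop at the start, right of the rack, with its cap roughly towards the robot; absent in some starts.
- tin4: 36 x 36 mm square tin, 60 mm tall: aluminium body 52 mm with a heavy base, then a round black cap 28 mm across and 8 mm high; about 0.13 kg. Origin: centre of its bottom face; z axis: from the bottom to the cap, so z points up when it stands upright. Lies on the worktop at the start, right of the rack, with its cap roughly towards the robot; absent in some starts.
- jar: Bystander: white jar, 70 mm across, 90 mm tall; origin at its underside.
- mug: Bystander: blue mug, 76 mm across, 90 mm tall; origin at its underside.
- mill: Bystander: dark wooden pepper mill, 52 mm across, 158 mm tall; origin at its underside.
- bowl: Bystander: white ramekin, 80 mm across, 45 mm tall; origin at its underside.
- spoon: Bystander: wooden spoon, 220 mm, lying flat; origin at its underside.
Not all that is in view belongs to the job. Leave any red or yellow look-alike of the tin2 alone.

How it is judged:
On the way, in this order (a step that is already met when the one before it is completed fails the run):
1. the detent pin is pressed flush (value of joint pin above 0.0045 m), for 0.05 s.
2. the outer tube is in the last hole and the pin has sprung out (value of joint tube between 0.136 and 0.144 m and value of joint pin below 0.0025 m), for 0.2 s.
At the end, for the whole second after the job is handed in: Tube locked in the last hole (140 +-4 mm, pin within 2.5 mm of fully out); every tin, the two already there included, at rest upright (0.15 rad, cap up) on the board in the lane between stop and panel (rack x -90 to 140 mm, y +-20 mm) (all of step 2 and angle between each of stood1, stood2, tin1, tin2, tin3, tin4's own z axis and vertical below 0.15 rad and z of stood1 in the frame of rack between 0 and 0.014 m and x of stood1 in the frame of rack between -0.09 and 0.14 m and y of stood1 in the frame of rack between -0.02 and 0.02 m and linear speed of each of stood1, stood2, tin1, tin2, tin3, tin4 below 0.03 m/s and z of stood2 in the frame of rack between 0 and 0.014 m and x of stood2 in the frame of rack between -0.09 and 0.14 m and y of stood2 in the frame of rack between -0.02 and 0.02 m and z of tin1 in the frame of rack between 0 and 0.014 m and x of tin1 in the frame of rack between -0.09 and 0.14 m and y of tin1 in the frame of rack between -0.02 and 0.02 m and z of tin2 in the frame of rack between 0 and 0.014 m and x of tin2 in the frame of rack between -0.09 and 0.14 m and y of tin2 in the frame of rack between -0.02 and 0.02 m and z of tin3 in the frame of rack between 0 and 0.014 m and x of tin3 in the frame of rack between -0.09 and 0.14 m and y of tin3 in the frame of rack between -0.02 and 0.02 m and z of tin4 in the frame of rack between 0 and 0.014 m and x of tin4 in the frame of rack between -0.09 and 0.14 m and y of tin4 in the frame of rack between -0.02 and 0.02 m); the robot touches nothing.
It fails at once if a bystander (jar, mug, mill, ramekin, spoon) is moved more than 5 cm (distance of any of jar, mug, mill, bowl, spoon from where it was at the start of the episode above 0.05 m).
Of tin1, tin2, tin3, tin4 only 3 to 4 are there at a start; the rules pass over those that are not, and their reading is None.
At some moment in a run one of tin1, tin2, tin3, tin4 may be knocked a few centimetres aside while the robot is not near it.
Once in a run the grip may slacken for a moment while it holds something.
It also fails if it takes over 210 s, if anything falls off the work surface, if the arm or the gripper's body presses on something with over 40 N, if the wrist force passes 120 N, or if a joint passes its speed limit or range.

## Robot

A 7-joint arm with a two-finger parallel gripper is mounted at the origin on the work surface. World frame = base frame: x ahead of the robot, y to its left, z up, the work surface at z = 0. Lengths are in m, angles in rad, forces in N, time in s.
With the tool pointing down it reaches from about 0.425 to 0.875 m from the base axis. Payload 9.9 kg.
Tool frame: the origin (TCP) lies at the very end of the fingers, on their centre line; the grasp point (between the pads) lies 19 mm behind it; z points along the fingers, x is the direction in which the jaws open and shut, and the axes are right-handed (so a half turn about z gives the same grasp; the last joint's range is limited). The gripper opens to 85 mm and grips with 20 to 120 N. Pads are 22 mm wide; open, the fingers measure 114 mm over their backs; the gripper's body (76 mm by 85 mm) begins 54 mm behind the grasp point. The pads swing forward as they close: fully open they stand 13 mm farther back than shut.
Start: joints at [1.031, 0.576, 0.025, 1.437, -0.015, 1.129, -0.057], TCP at [0.297, -0.606, 0.231] pointing down, gripper open.
Joint ranges: [-2.76, 2.76], [-0.34, 2.15], [-1.52, 1.57], [0.19, 2.46], [-1.09, 4.23], [0.17, 1.99], [-2.82, 2.82]. Speed limits (rad/s): [2.22, 2.22, 3.01, 3.01, 3.14, 3.14, 3.14].

## Interface

Orientations are given as a unit quaternion [w, x, y, z].
In Python, from workcell import * gives the robot as it stands.
- The arm moves only by the tool send_rows, never from a script. Its argument "rows" is a list of rows, each a list of 3 entries, a list of its own where there are three numbers: the opening, from 0 (shut) to 1 (fully open), then the shift along the world's x, y, z in m, then the turn about the world's z in rad. A call has 1 to 5 rows; each row shifts and turns the commanded pose from where the row before left it; what a row does not reach is not made up. A row lasts 1/10 s, in which the tool goes at most 50 mm and 8.59 degrees, less where a joint would pass 70% of its speed; a pose out of reach is approached as far as the arm can. A call is refused whole if a number of a shift passes 0.05 or a number of a turn 0.15, either way. A call with a gripper value outside its range is refused whole. The fingers move at their own pace and stop on an object; "squeeze" is the grip in N (left out, the last holds). Time passes only in rows, so rows that do not move let the fingers close. It gives the time, the measured TCP pose, the force and the opening at its end, in the units of the state.
- state(): the state, without advancing time (a new reading comes with each control period).
- read_camera(name): name is "side" or "top" or "wrist"; returns a dict with "img" (384x512x3 uint8, red, green, blue), "range_z" (384x512 float32, m along the optical axis (not along the pixel's ray), 0 where there is no reading), "fx", "fy", "cx", "cy" (pixels), "dist" ([k1, k2, p1, p2, k3] as OpenCV has them; the pictures are not rectified), "cam_to_world" (4x4, takes a point from camera to world coordinates). Camera axes: x right, y down, z forward; pixel columns grow to the right and rows downward; lengths in m; the calibration is good to about 2 mm. A picture is of the moment at which its call begins.
- close_job(): hands the job in, once; it reports no verdict.
Trained networks look in the newest picture that a camera, given by its name, has taken for a name from the list of things; names that differ only in an ending like _2 or _b are one class to them, and where a whole thing is asked for, a point or a joint stands for the part that bears it (a point fixed in the world has none). Each returns a list of dicts, best first, with "confidence" (0 to 1); they miss things now and then, are a little off and sometimes report something else, mostly with a low value. They report only what shows in the picture. A call takes as long as a camera call. They do not tell look-alikes from the thing itself.
- silhouettes(camera, target): "pixels" (384x512 bool, what is visible of it) and "centre" ([column, row] as shares, 0 to 1, of the picture: columns of its width, rows of its height, amid what is visible of it).
- mark_of(camera, target): "centre" ([column, row] as shares, 0 to 1, of the picture: columns of its width, rows of its height: a listed point, or the origin of a listed thing).
The state is a dict: "time": time; "joints": joint angles; "qvel": joint speeds; "tau": joint torques, N m; "tcp_pos": TCP position; "tcp_rot": TCP orientation; "ft_force": force on the tool from outside, world axes, zero at the start; "ft_torque": the same for the moment, N m; "opening": opening from 0.0 (shut) to 1.0 (fully open).
Only numpy, scipy, OpenCV 4.12 (cv2) and the standard library are available. Lean on these libraries where they do the work, as an engineer would, in place of code of your own. Each camera call takes 0.05 s, during which the arm holds its last target. There are 200 camera calls.

## Working session

There is one attempt and no reset: what is moved stays moved. The work goes in short steps, Python scripts to look and compute and a tool call to move; the robot and the scene stay as the last step left them, time stands still between calls to the robot, and variables do not carry over. Pictures are saved under pics/ and viewed, about 12 in all and at most 16, crops included, and the job is handed in when it is done.

Besides the shell and the picture viewer there is one more tool, called after "Emit:" as name([rows], argument=value, ...), one row to a line, values as JSON. send_rows: Moves the arm, as the interface text tells. Its arguments: {"type":"object","properties":{"rows":{"type":"array"},"squeeze":{"type":"number"}},"required":["rows"]}

```bash
mkdir -p pics; ls; cat > h.py <<'E'
from workcell import *
import numpy as np, cv2
def cam(n,save=None):
    c=read_camera(n)
    if save: cv2.imwrite('pics/'+save,c['img'][:,:,::-1])
    return c
def K(c): return np.array([[c['fx'],0,c['cx']],[0,c['fy'],c['cy']],[0,0,1.]])
def ray(c,uv):
    p=cv2.undistortPoints(np.array(uv,float).reshape(-1,1,2),K(c),np.array(c['dist'],float)).reshape(-1,2)
    return np.c_[p,np.ones(len(p))]
def at_z(c,uv,z):
    T=np.array(c['cam_to_world']);d=ray(c,uv)@T[:3,:3].T;o=T[:3,3]
    return o+d*((z-o[2])/d[:,2])[:,None]
def cloud(c,mask):
    v,u=np.nonzero(mask&(c['range_z']>0));z=c['range_z'][v,u]
    T=np.array(c['cam_to_world']);return (ray(c,np.c_[u,v])*z[:,None])@T[:3,:3].T+T[:3,3]
def px(s): return [s['centre'][0]*512,s['centre'][1]*384]
E
python3 - <<'E'
from h import *
s=state();print(s['time'],s['tcp_pos'],s['tcp_rot'],s['opening'])
for n in ['top','side']:
    c=cam(n,n+'0.png');print(n,np.round(c['cam_to_world'],3).tolist(),c['fx'])
    for t in ['rack','tube_grip','pin_tip','stop_face','stood1','tin1','jar','mug','mill','bowl','spoon']:
        for r in mark_of(n,t)[:7]: print(t,round(r['confidence'],2),np.round(px(r)).tolist(),np.round(at_z(c,px(r),{'tube_grip':.044,'pin_tip':.044,'stop_face':.026}.get(t,0)),3)[0].tolist())
a=cv2.imread('pics/top0.png');b=cv2.imread('pics/side0.png')
cv2.imwrite('pics/t0.png',cv2.resize(a,(800,600)))
E
```

```text
pics
0.0 [ 0.29692109 -0.60567583  0.23043724] [-3.99304765e-04  8.48590703e-01 -5.29049267e-01 -7.29862696e-04] 1.001217335387618
top [[0.017, -0.993, 0.116, 0.463], [-1.0, -0.018, -0.013, -0.055], [0.015, -0.116, -0.993, 1.411], [0.0, 0.0, 0.0, 1.0]] 473.55373221327255
rack 0.92 [153.0, 195.0] [0.626, 0.202, 0.0]
tube_grip 0.89 [126.0, 194.0] [0.623, 0.273, 0.044]
stop_face 0.76 [152.0, 178.0] [0.673, 0.201, 0.026]
stood1 0.61 [159.0, 155.0] [0.749, 0.19, 0.0]
stood1 0.55 [158.0, 168.0] [0.711, 0.191, 0.0]
tin1 0.76 [294.0, 196.0] [0.631, -0.22, 0.0]
tin1 0.74 [337.0, 176.0] [0.694, -0.353, 0.0]
tin1 0.62 [216.0, 209.0] [0.59, 0.011, 0.0]
tin1 0.59 [323.0, 213.0] [0.581, -0.311, 0.0]
tin1 0.59 [362.0, 215.0] [0.579, -0.429, 0.0]
tin1 0.56 [250.0, 197.0] [0.626, -0.088, 0.0]
jar 0.74 [208.0, 152.0] [0.76, 0.041, 0.0]
mug 0.69 [224.0, 263.0] [0.43, -0.015, 0.0]
mug 0.58 [249.0, 147.0] [0.78, -0.085, 0.0]
mill 0.93 [295.0, 161.0] [0.739, -0.226, 0.0]
bowl 0.93 [362.0, 261.0] [0.44, -0.429, 0.0]
bowl 0.33 [253.0, 149.0] [0.773, -0.097, 0.0]
spoon 0.81 [225.0, 265.0] [0.422, -0.017, 0.0
[... 279 characters left out ...]
9, 0.044]
stop_face 0.92 [167.0, 255.0] [0.658, 0.2, 0.026]
stood1 0.79 [135.0, 246.0] [0.762, 0.182, 0.0]
stood1 0.57 [152.0, 249.0] [0.722, 0.175, 0.0]
tin1 0.97 [243.0, 219.0] [0.601, -0.01, 0.0]
tin1 0.73 [265.0, 148.0] [0.729, -0.397, 0.0]
tin1 0.69 [296.0, 162.0] [0.601, -0.35, 0.0]
tin1 0.66 [313.0, 187.0] [0.503, -0.228, 0.0]
tin1 0.63 [261.0, 169.0] [0.675, -0.261, 0.0]
tin1 0.56 [251.0, 197.0] [0.63, -0.109, 0.0]
tin1 0.53 [310.0, 149.0] [0.595, -0.452, 0.0]
jar 0.61 [175.0, 211.0] [0.765, 0.033, 0.0]
mug 0.77 [201.0, 185.0] [0.779, -0.107, 0.0]
mill 0.82 [232.0, 166.0] [0.758, -0.239, 0.0]
bowl 0.62 [357.0, 160.0] [0.442, -0.442, 0.0]
spoon 0.76 [312.0, 237.0] [0.432, -0.019, 0.0]
```

```bash
python3 - <<'E'
import cv2
a=cv2.imread('pics/top0.png')[120:300,100:420];cv2.imwrite('pics/t1.png',cv2.resize(a,(800,450),interpolation=cv2.INTER_CUBIC))
b=cv2.imread('pics/side0.png')[130:330,90:410];cv2.imwrite('pics/s1.png',cv2.resize(b,(800,500),interpolation=cv2.INTER_CUBIC))
E
```

```text
(no output)
```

View pics/t1.png

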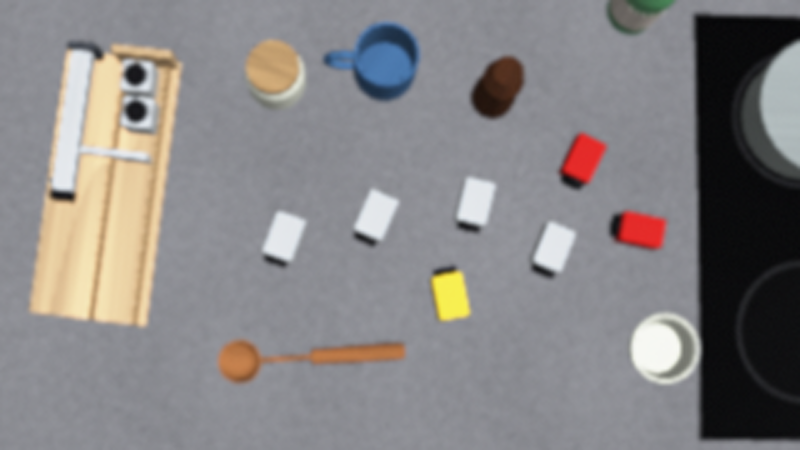

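View pics/s1.png

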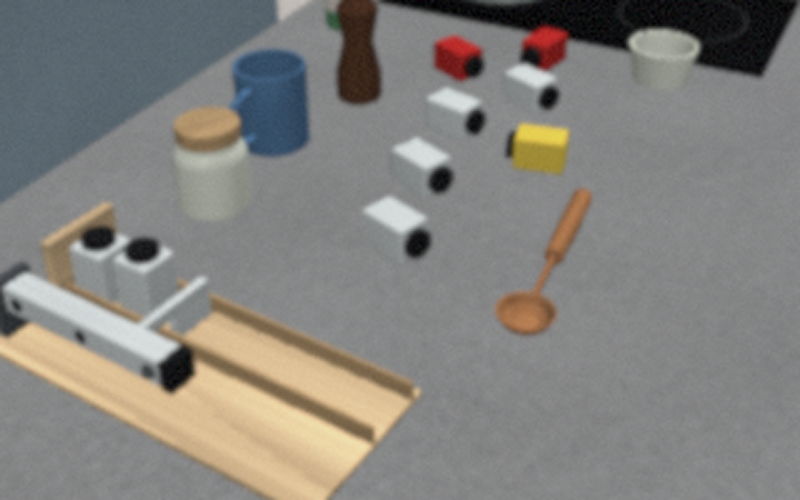

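Top view (crop) shows the rack at left with tube and two standing tins. Four aluminium tins lie at crop pixels (285,238), (376,217), (476,203) and (555,248). The red and yellow look-alikes are to be left alone. The side view confirms this, with caps towards the robot. Next I fit rack and tin poses from depth.

```bash
cat >> h.py <<'E'
def rect(P):
    (cx,cy),(w,h),a=cv2.minAreaRect((P[:,:2]*1000).astype(np.float32))
    a=np.radians(a)
    if w<h: w,h,a=h,w,a+np.pi/2
    a=(a+np.pi/2)%np.pi-np.pi/2   # long-axis heading in -90..90
    return np.array([cx/1000,cy/1000]),w,h,a
def tins(n='top'):
    c=cam(n);P_all=[]
    hsv=cv2.cvtColor(c['img'],cv2.COLOR_RGB2HSV)
    for s in silhouettes(n,'tin1'):
        m=s['pixels']; 
        if m.sum()<20: continue
        P=cloud(c,m);top=P[(P[:,2]>np.percentile(P[:,2],60)-.006)]
        ct,w,h,a=rect(top);sat=np.median(hsv[m][:,1])
        print('tin conf %.2f sat %d n %d zmed %.3f ctr %s size %.0f %.0f yaw %.3f'%(s['confidence'],sat,m.sum(),np.median(P[:,2]),np.round(ct,4),w,h,a))
def st():
    s=state();q=s['tcp_rot'];yaw=2*np.arctan2(q[2],q[1])
    yaw=(yaw+np.pi/2)%np.pi-np.pi/2
    print('t %.2f tcp %s jawyaw(mod pi) %.4f open %.3f f %s j7 %.2f'%(s['time'],np.round(s['tcp_pos'],4),yaw,s['opening'],np.round(s['ft_force'],1),s['joints'][6]))
E
python3 - <<'E'
from h import *
st();tins('top')
for n in ['top','side']:
    c=cam(n)
    m=np.any([s['pixels'] for s in silhouettes(n,'rack')[:1]],axis=0)
    m=m|np.any([s['pixels'] for s in silhouettes(n,'tube')[:1]],axis=0)
    P=cloud(c,m);print(n,len(P),np.histogram(P[:,2],bins=np.arange(-.01,.08,.01))[0])
    for lo,hi in [(.048,.062),(-.005,.016),(-.005,.08)]:
        Q=P[(P[:,2]>lo)&(P[:,2]<hi)]
        if lo>.04: Q=Q[Q[:,1]>.235]
        if len(Q)>10: print(lo,hi,len(Q),rect(Q))
    for s in silhouettes(n,'stood1')[:3]:
        Q=cloud(c,s['pixels']);print('stood',s['confidence'],np.median(Q,0).round(4))
E
```

```text
t 1.20 tcp [ 0.2971 -0.6061  0.2313] jawyaw(mod pi) -1.1150 open 0.998 f [ 0.2 -0.4 -0.8] j7 -0.06
tin conf 0.83 sat 11 n 278 zmed 0.035 ctr [ 0.6113 -0.2042] size 59 36 yaw -0.240
tin conf 0.79 sat 208 n 259 zmed 0.035 ctr [ 0.5854 -0.3991] size 59 36 yaw 1.339
tin conf 0.78 sat 9 n 261 zmed 0.035 ctr [0.5666 0.0201] size 60 36 yaw -0.338
tin conf 0.75 sat 11 n 278 zmed 0.035 ctr [ 0.559  -0.2964] size 60 36 yaw -0.379
tin conf 0.75 sat 208 n 255 zmed 0.035 ctr [ 0.6658 -0.3317] size 60 35 yaw -0.449
tin conf 0.54 sat 9 n 239 zmed 0.035 ctr [ 0.5943 -0.0853] size 59 34 yaw -0.443
tin conf 0.52 sat 171 n 267 zmed 0.035 ctr [ 0.5074 -0.1753] size 60 36 yaw 0.182
tin conf 0.41 sat 15 n 183 zmed 0.059 ctr [0.7079 0.1896] size 36 35 yaw 0.014
top 4569 [  58 2902  504  235   71  136  527  134]
0.048 0.062 565 (array([0.69740546, 0.25736911]), 186.94432067871094, 50.90046310424805, np.float64(-0.11329699804247806))
-0.005 0.016 3358 (array([0.63397729, 0.23449602]), 332.8215637207031, 144.2774200439453, np.float64(-0.08993921106972014))
-0.005 0.08 4567 (array([0.63397729, 0.23449602]), 332.8215637207031, 144.2774200439453, np.float64(-0.08993921106972014))
stood 0.75 [0.7489 0.1896 0.0587]
stood 0.5 [0.7061 0.1866 0.0598]
stood 0.37 [0.5673 0.0207 0.0355]
side 9129 [   2 5627  794  631  326  506 1062  180]
0.048 0.062 1097 (array([0.70006586, 0.27002414]), 186.89234924316406, 32.69980239868164, np.float64(-0.10675707335357032))
-0.005 0.016 6062 (array([0.63734174, 0.22912021]), 335.86761474609375, 152.542724609375, np.float64(-0.0943721758622118))
-0.005 0.08 9129 (array([0.63734174, 0.22912021]), 335.86761474609375, 152.542724609375, np.float64(-0.0943721758622118))
stood 0.71 [0.7022 0.2026 0.0478]
stood 0.59 [0.7487 0.2088 0.0544]
```

Emit:
send_rows([
  [1, [0.0168, 0.044, 0], -0.028],
  [1, [0.0168, 0.044, 0], -0.028],
  [1, [0.0168, 0.044, 0], -0.028],
  [1, [0.0168, 0.044, 0], -0.028],
  [1, [0.0168, 0.044, 0], -0.028],
])

```text
time: 2.2
tcp_pos: [0.3816, -0.3843, 0.2315]
tcp_rot: [-0.0, 0.809, -0.588, 0.0]
ft_force: [0.8, -0.2, -0.5]
opening: 1.002
```

Emit:
send_rows([
  [1, [0.0168, 0.044, 0], -0.028],
  [1, [0.0168, 0.044, 0], -0.028],
  [1, [0.0168, 0.044, 0], -0.028],
  [1, [0.0168, 0.044, 0], -0.028],
  [1, [0.0168, 0.044, 0], -0.028],
])

```text
time: 2.7
tcp_pos: [0.4656, -0.1643, 0.2316]
tcp_rot: [-0.0, 0.766, -0.643, 0.0]
ft_force: [0.8, 0.2, -0.7]
opening: 0.998
```

Emit:
send_rows([
  [1, [0.0168, 0.044, 0], -0.028],
  [1, [0.0168, 0.044, 0], -0.028],
  [1, [0.0168, 0.044, 0], -0.028],
  [1, [0.0168, 0.044, 0], -0.028],
  [1, [0.0168, 0.044, 0], -0.028],
])

```text
time: 3.2
tcp_pos: [0.5497, 0.0558, 0.2316]
tcp_rot: [-0.0, 0.719, -0.695, 0.0]
ft_force: [0.5, -0.9, -0.3]
opening: 0.999
```

Emit:
send_rows([
  [1, [0.0168, 0.044, 0], -0.028],
  [1, [0.0168, 0.044, 0], -0.028],
  [1, [0.0168, 0.044, 0], -0.028],
  [1, [0.0168, 0.044, 0], -0.028],
  [1, [0.0168, 0.044, 0], -0.028],
])

```text
time: 3.7
tcp_pos: [0.6336, 0.2758, 0.2314]
tcp_rot: [0.0, -0.669, 0.743, -0.0]
ft_force: [0.4, -1.3, 0.1]
opening: 1.002
```

Motion tracks accurately. Look with the wrist camera.

```bash
python3 - <<'E'
from h import *
st();c=cam('wrist','w1.png');print(np.round(c['cam_to_world'],3).tolist())
for t,z in [('rack',0),('tube_grip',.044),('pin_tip',.044),('stop_face',.026),('stood1',0)]:
    for r in mark_of('wrist',t)[:2]: print(t,round(r['confidence'],2),np.round(px(r)).tolist(),np.round(at_z(c,px(r),z),4)[0].tolist())
P=cloud(c,np.ones((384,512),bool))
T=P[(P[:,2]>.051)&(P[:,2]<.060)&(P[:,1]>.245)]
print('tube top',len(T),rect(T))
a=-.1
x=T[:,0];y=T[:,1]
print(np.polyfit(x,y,1))
E
```

```text
t 3.70 tcp [0.6336 0.2758 0.2314] jawyaw(mod pi) 1.4654 open 1.002 f [ 0.4 -1.3  0.1] j7 -2.16
[[-0.106, -0.945, -0.309, 0.712], [-0.994, 0.101, 0.033, 0.268], [0.0, 0.311, -0.95, 0.373], [0.0, 0.0, 0.0, 1.0]]
rack 0.67 [315.0, 159.0] [0.6285, 0.2043, 0.0]
tube_grip 0.87 [260.0, 171.0] [0.6304, 0.2741, 0.044]
pin_tip 0.54 [243.0, 174.0] [0.6298, 0.2924, 0.044]
stop_face 0.87 [317.0, 126.0] [0.6706, 0.2056, 0.026]
stop_face 0.3 [246.0, 172.0] [0.6264, 0.2904, 0.026]
stood1 0.93 [318.0, 48.0] [0.7543, 0.1949, 0.0]
stood1 0.93 [322.0, 86.0] [0.7137, 0.1918, 0.0]
tube top 4889 (array([0.69439453, 0.41204987]), 343.07427978515625, 186.52967834472656, np.float64(-1.5207574398981523))
[-0.48302201  0.62201502]
```

View pics/w1.png

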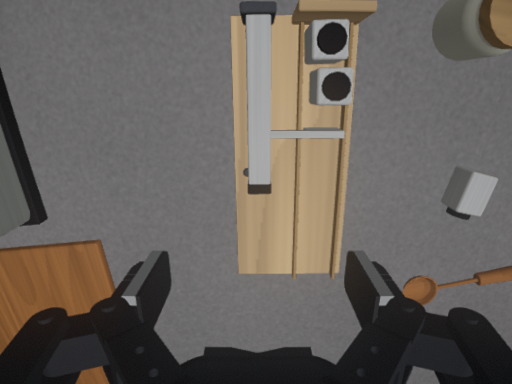

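The wrist view shows the pin at (245,172) just left of the tube, the stop plate at row 134, and the lane clear. Fit the tube axis precisely.

```bash
python3 - <<'E'
from h import *
c=cam('wrist')
P=cloud(c,np.ones((384,512),bool))
def f(y0,zlo,zhi,half,x0=.62,x1=.78):
    ok=(P[:,2]>zlo)&(P[:,2]<zhi)&(P[:,0]>x0)&(P[:,0]<x1)
    Q=P[ok];Q=Q[abs(Q[:,1]-(y0-.1*(Q[:,0]-.63)))<half];return Q
T=f(.274,.05,.062,.02);print('tube',rect(T),np.median(T[:,2]),T[:,0].min())
S=f(.2,.018,.028,.034,.5,.68);print('sides',rect(S),np.median(S[:,2]))
B=f(.235,.002,.010,.09,.4,.9);print('board',rect(B),np.median(B[:,2]))
for s in silhouettes('wrist','stood1')[:2]:
    Q=cloud(c,s['pixels']);Q=Q[Q[:,2]>.054];print('stood',rect(Q),np.median(Q[:,2]))
E
```

```text
tube (array([0.70002478, 0.26801498]), 162.5189208984375, 24.012704849243164, np.float64(-0.09695690685818725)) 0.05520329780766309 0.6200542312373133
sides (array([0.58960883, 0.20627386]), 185.42298889160156, 56.497257232666016, np.float64(-0.09714958656305495)) 0.021051347122674147
board (array([0.60261316, 0.24163747]), 377.4939880371094, 147.9678955078125, np.float64(-0.10329070287872355)) 0.005264215653394078
stood (array([0.75485474, 0.19400383]), 35.917198181152344, 35.59356689453125, np.float64(1.4829177366186252)) 0.06233860955556547
stood (array([0.71156494, 0.19163722]), 36.750484466552734, 36.167724609375, np.float64(1.478930718150668)) 0.06374684259819197
```

Emit:
send_rows([
  [0.55, [-0.0026, -0.0011, -0.03], 0.008],
  [0.55, [0, 0, -0.04], 0],
  [0.55, [0, 0, -0.04], 0],
  [0.55, [0, 0, -0.02], 0],
  [0.55, [0, 0, 0], 0],
], squeeze=50)

```text
time: 4.6
tcp_pos: [0.6288, 0.2707, 0.0984]
tcp_rot: [-0.003, -0.672, 0.741, 0.001]
ft_force: [0.5, 0.6, 0.0]
opening: 0.549
```

Emit:
send_rows([
  [0.55, [0, 0, -0.025], 0],
  [0.55, [0, 0, -0.025], 0],
  [0.55, [0, 0, -0.015], 0],
  [0.55, [0, 0, -0.014], 0],
  [0.55, [0, 0, 0], 0],
])

```text
time: 5.1
tcp_pos: [0.6301, 0.2723, 0.0214]
tcp_rot: [-0.001, -0.672, 0.74, 0.0]
ft_force: [-0.4, 0.0, -0.8]
opening: 0.55
```

Emit:
send_rows([
  [0, [0, 0, 0], 0],
  [0, [0, 0, 0], 0],
  [0, [0, 0, 0], 0],
  [0, [0, 0, 0], 0],
  [0, [0, 0, 0], 0],
])

```text
time: 5.6
tcp_pos: [0.6311, 0.2745, 0.0238]
tcp_rot: [0.002, -0.673, 0.74, 0.0]
ft_force: [-1.5, 5.2, 6.1]
opening: 0.274
```

Opening 0.274 is about 23 mm, so the pin is flush. Pull 70 mm.

Emit:
send_rows([
  [0, [-0.01, 0.001, 0], 0],
  [0, [-0.01, 0.001, 0], 0],
  [0, [-0.01, 0.001, 0], 0],
  [0, [-0.01, 0.001, 0], 0],
  [0, [-0.01, 0.001, 0], 0],
])

```text
time: 6.1
tcp_pos: [0.5841, 0.2791, 0.0239]
tcp_rot: [0.004, -0.672, 0.74, -0.001]
ft_force: [9.6, 5.5, -2.2]
opening: 0.277
```

Emit:
send_rows([
  [0, [-0.009, 0.001, 0], 0],
  [0, [-0.006, 0.0005, 0], 0],
  [0, [-0.005, 0.0005, 0], 0],
  [0, [-0.002, 0, 0], 0],
  [0, [0, 0, 0], 0],
])

```text
time: 6.6
tcp_pos: [0.5604, 0.2814, 0.0238]
tcp_rot: [0.003, -0.672, 0.74, -0.0]
ft_force: [2.6, 4.1, 3.4]
opening: 0.271
```

Emit:
send_rows([
  [0, [-0.002, 0, 0], 0],
  [0, [-0.001, 0, 0], 0],
  [0, [0, 0, 0], 0],
  [0, [0, 0, 0], 0],
])

```text
time: 7.0
tcp_pos: [0.5601, 0.2814, 0.0238]
tcp_rot: [0.004, -0.672, 0.74, -0.001]
ft_force: [11.3, 6.0, -3.7]
opening: 0.275
```

```bash
python3 - <<'E'
from h import *
c=cam('wrist','w2.png');st()
for t,z in [('pin_tip',.044),('stop_face',.026)]:
    for r in mark_of('wrist',t)[:2]: print(t,round(r['confidence'],2),np.round(px(r)).tolist(),np.round(at_z(c,px(r),z),4)[0].tolist())
E
```

```text
t 7.05 tcp [0.56   0.2814 0.0238] jawyaw(mod pi) 1.4741 open 0.268 f [11.9  5.3 -2.7] j7 -2.23
pin_tip 0.6 [214.0, 119.0] [0.6311, 0.292, 0.044]
stop_face 0.85 [406.0, 170.0] [0.5982, 0.2072, 0.026]
```

View pics/w2.png

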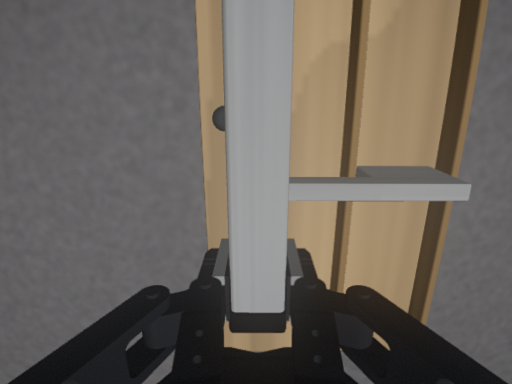

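Pin is out at (222,118) and the pull force has risen, so the tube is locked in the middle hole. Regrip at the pin.

Emit:
send_rows([
  [0.55, [0.004, 0, 0], 0],
  [0.55, [0, 0, 0], 0],
  [0.55, [0, 0, 0.03], 0],
  [0.55, [0, 0, 0.035], 0],
  [0.55, [0.035, -0.0035, 0], 0],
])

```text
time: 7.65
tcp_pos: [0.5929, 0.2786, 0.0919]
tcp_rot: [0.002, -0.674, 0.739, 0.0]
ft_force: [1.8, 1.2, 0.2]
opening: 0.552
```

Emit:
send_rows([
  [0.55, [0.036, -0.0035, 0], 0],
  [0.55, [0, 0, 0], 0],
  [0.55, [0, 0, -0.035], 0],
  [0.55, [0, 0, -0.03], 0],
  [0.55, [0, 0, 0], 0],
])

```text
time: 8.15
tcp_pos: [0.6271, 0.2711, 0.0181]
tcp_rot: [-0.004, -0.672, 0.74, 0.001]
ft_force: [-1.2, -0.5, -0.4]
opening: 0.55
```

Emit:
send_rows([
  [0, [0, 0, 0], 0],
  [0, [0, 0, 0], 0],
  [0, [0, 0, 0], 0],
  [0, [0, 0, 0], 0],
  [0, [0, 0, 0], 0],
])

```text
time: 8.65
tcp_pos: [0.6305, 0.2746, 0.0237]
tcp_rot: [0.001, -0.673, 0.74, 0.0]
ft_force: [-0.9, 5.1, -4.5]
opening: 0.27
```

Emit:
send_rows([
  [0, [-0.01, 0.001, 0], 0],
  [0, [-0.01, 0.001, 0], 0],
  [0, [-0.01, 0.001, 0], 0],
  [0, [-0.01, 0.001, 0], 0],
  [0, [-0.01, 0.001, 0], 0],
])

```text
time: 9.15
tcp_pos: [0.5833, 0.2792, 0.0238]
tcp_rot: [0.003, -0.672, 0.74, -0.001]
ft_force: [10.4, 6.0, -13.9]
opening: 0.269
```

Emit:
send_rows([
  [0, [-0.009, 0.001, 0], 0],
  [0, [-0.006, 0.0005, 0], 0],
  [0, [-0.005, 0.0005, 0], 0],
  [0, [-0.002, 0, 0], 0],
  [0, [-0.002, 0, 0], 0],
])

```text
time: 9.65
tcp_pos: [0.5602, 0.2814, 0.0238]
tcp_rot: [0.004, -0.672, 0.74, -0.001]
ft_force: [16.6, 6.5, -19.6]
opening: 0.271
```

Emit:
send_rows([
  [0, [-0.001, 0, 0], 0],
  [0, [0, 0, 0], 0],
  [0, [0, 0, 0], 0],
])

```text
time: 9.95
tcp_pos: [0.5602, 0.2814, 0.0238]
tcp_rot: [0.004, -0.672, 0.74, -0.001]
ft_force: [15.1, 6.4, -17.5]
opening: 0.274
```

```bash
python3 - <<'E'
from h import *
c=cam('wrist','w3.png');st()
for t,z in [('pin_tip',.044),('stop_face',.026)]:
    for r in mark_of('wrist',t)[:2]: print(t,round(r['confidence'],2),np.round(px(r)).tolist(),np.round(at_z(c,px(r),z),4)[0].tolist())
E
```

```text
t 10.00 tcp [0.5601 0.2814 0.0238] jawyaw(mod pi) 1.4741 open 0.274 f [ 15.2   6.3 -17.1] j7 -2.22
pin_tip 0.63 [214.0, 122.0] [0.6301, 0.292, 0.044]
stop_face 0.69 [386.0, 297.0] [0.5276, 0.2143, 0.026]
```

Locked in the last hole (stop face at rack x ≈ -0.1 m, force up). Release, rise and go over the first tin.

Emit:
send_rows([
  [0.6, [0.004, 0, 0], 0],
  [0.6, [0, 0, 0], 0],
  [0.6, [0, 0, 0.03], 0],
  [0.6, [0, 0, 0.045], 0],
  [0.6, [0, 0, 0.045], 0],
])

```text
time: 10.6
tcp_pos: [0.559, 0.2792, 0.1442]
tcp_rot: [-0.0, -0.672, 0.74, -0.0]
ft_force: [1.4, 0.0, 0.6]
opening: 0.605
```

Emit:
send_rows([
  [0.6, [0, -0.01, 0.045], -0.04],
  [0.6, [0, -0.048, 0.01], -0.04],
  [0.6, [0, -0.05, 0], -0.04],
  [0.6, [0, -0.05, 0], -0.04],
  [0.6, [0, -0.05, 0], -0.04],
])

```text
time: 11.1
tcp_pos: [0.5591, 0.0697, 0.1986]
tcp_rot: [0.001, -0.594, 0.804, -0.0]
ft_force: [0.7, -0.9, 0.3]
opening: 0.601
```

Emit:
send_rows([
  [0.6, [0, -0.05, 0], -0.04],
  [0.6, [0, 0, 0], 0],
  [0.6, [0, 0, 0], 0],
])

```text
time: 11.4
tcp_pos: [0.5593, 0.0201, 0.1982]
tcp_rot: [0.0, -0.577, 0.816, -0.0]
ft_force: [0.7, 0.5, -0.2]
opening: 0.6
```

```bash
cat >> h.py <<'E'
def tin_near(n,xy,lo=.03,r=.06,mouth=None):
    """refined lying tin near xy from camera n"""
    c=cam(n);best=None
    for s in silhouettes(n,'tin1'):
        P=cloud(c,s['pixels'])
        if len(P)<50: continue
        Q=P[(P[:,2]>.022)&(P[:,2]<.045)]
        if len(Q)<50: continue
        ct,w,h,a=rect(Q);d=np.hypot(*(ct-np.array(xy)))
        if d<r and (best is None or d<best[0]): best=(d,ct,w,h,a,s['confidence'],np.median(cv2.cvtColor(c['img'],cv2.COLOR_RGB2HSV)[s['pixels']][:,1]))
    print('tin',best);return best
def goto(x,y,yaw):
    s=state();q=s['tcp_rot'];j=2*np.arctan2(q[2],q[1]);t=(yaw-j+np.pi/2)%np.pi-np.pi/2
    print('delta to (%.4f %.4f): %.4f %.4f turn %.4f  z %.4f'%(x,y,x-s['tcp_pos'][0],y-s['tcp_pos'][1],t,s['tcp_pos'][2]))
def grip(b,s=-.011):
    ct,a=b[1],b[4];p=ct+s*np.array([np.cos(a),np.sin(a)]);goto(p[0],p[1],a+np.pi/2)
E
python3 - <<'E'
from h import *
st();b=tin_near('wrist',(.567,.020));grip(b)
c=cam('wrist');
for t,z in [('pin_tip',.044),('stop_face',.026)]:
    for r in mark_of('wrist',t)[:2]: print(t,round(r['confidence'],2),np.round(px(r)).tolist(),np.round(at_z(c,px(r),z),4)[0].tolist())
E
```

```text
t 11.40 tcp [0.5593 0.0201 0.1982] jawyaw(mod pi) 1.2313 open 0.600 f [ 0.7  0.5 -0.2] j7 -1.99
tin (np.float64(0.002059856820807498), array([0.56882239, 0.01903984]), 60.3971061706543, 35.88584518432617, np.float64(-0.32230933724294886), 0.74, np.float64(3.0))
delta to (0.5584 0.0225): -0.0011 -0.0005 turn 0.0125  z 0.1978
stop_face 0.58 [112.0, 249.0] [0.5288, 0.2127, 0.026]
```

Emit:
send_rows([
  [0.6, [-0.0006, -0.001, -0.045], 0.0125],
  [0.6, [0, 0, -0.045], 0],
  [0.6, [0, 0, -0.045], 0],
  [0.6, [0, 0, -0.03], 0],
  [0.6, [0, 0, -0.015], 0],
], squeeze=20)

```text
time: 12.15
tcp_pos: [0.5574, 0.022, 0.0143]
tcp_rot: [-0.002, -0.585, 0.811, 0.001]
ft_force: [-0.5, 0.1, -0.0]
opening: 0.597
```

Emit:
send_rows([
  [0.6, [0, 0, -0.01], 0],
  [0.6, [0, 0, 0], 0],
  [0, [0, 0, 0], 0],
  [0, [0, 0, 0], 0],
  [0, [0, 0, 0], 0],
])

```text
time: 12.65
tcp_pos: [0.5595, 0.0209, 0.0082]
tcp_rot: [0.001, -0.584, 0.812, -0.0]
ft_force: [-0.3, -0.4, -0.8]
opening: 0.417
```

Emit:
send_rows([
  [0, [0, 0, 0], 0],
  [0, [0, 0, 0.02], 0],
  [0, [0, 0, 0.03], 0],
  [0, [0, 0, 0.03], 0],
  [0, [0, 0, 0], 0],
])

```text
time: 13.15
tcp_pos: [0.5612, 0.0208, 0.0911]
tcp_rot: [0.003, -0.584, 0.812, -0.002]
ft_force: [1.1, -0.1, -1.1]
opening: 0.419
```

```bash
python3 - <<'E'
from h import *
st();cam('side','s2.png')
a=cv2.imread('pics/s2.png')[100:300,140:340];cv2.imwrite('pics/s2c.png',cv2.resize(a,(500,500)))
E
```

```text
t 13.15 tcp [0.5612 0.0208 0.0911] jawyaw(mod pi) 1.2467 open 0.419 f [ 1.1 -0.1 -1.1] j7 -1.97
```

View pics/s2c.png

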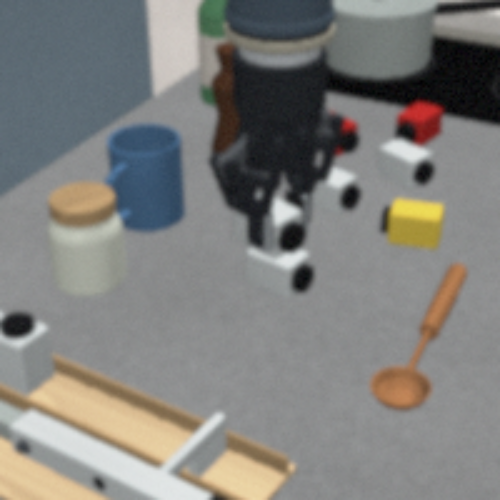

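Side view: tin A is held horizontal at crop (285,225) and does not pivot under the grip. Another tin, at (280,268), has been knocked aside by the event. I'll set tin A just off the rack's near end, then grip only the edge of its cap so the heavy base can swing down. If it doesn't swing, the board edge can serve as a hook.

Emit:
send_rows([
  [0, [-0.0274, 0.04, 0.004], 0.045],
  [0, [-0.0274, 0.04, 0], 0.045],
  [0, [-0.0274, 0.04, 0], 0.046],
  [0, [-0.0274, 0.04, 0], 0.046],
  [0, [-0.0274, 0.04, 0], 0.045],
])

```text
time: 13.7
tcp_pos: [0.4202, 0.2218, 0.0906]
tcp_rot: [-0.0, -0.673, 0.74, 0.0]
ft_force: [0.2, 1.2, -1.8]
opening: 0.417
```

Emit:
send_rows([
  [0, [0, 0, -0.03], 0],
  [0, [0, 0, -0.03], 0],
  [0, [0, 0, -0.015], 0],
  [0, [0, 0, -0.008], 0],
  [0, [0, 0, 0], 0],
])

```text
time: 14.2
tcp_pos: [0.4212, 0.2204, 0.0072]
tcp_rot: [-0.001, -0.672, 0.74, 0.0]
ft_force: [-0.9, -0.7, -0.9]
opening: 0.414
```

Emit:
send_rows([
  [0.6, [0, 0, 0], 0],
  [0.6, [0, 0, 0], 0],
  [0.6, [0, 0, 0.05], 0],
  [0.6, [0, 0, 0.05], 0],
  [0.6, [0, 0, 0.02], 0],
])

```text
time: 14.7
tcp_pos: [0.4233, 0.2214, 0.1322]
tcp_rot: [0.003, -0.672, 0.741, -0.0]
ft_force: [0.9, 1.4, -0.5]
opening: 0.595
```

```bash
python3 - <<'E'
from h import *
st();b=tin_near('side',(.431,.22));tin_near('wrist',(.431,.22));tins('top');st()
E
```

```text
t 14.70 tcp [0.4233 0.2214 0.1322] jawyaw(mod pi) 1.4735 open 0.595 f [ 0.9  1.4 -0.5] j7 -2.23
tin (np.float64(0.0004969299751584359), array([0.43117331, 0.22046573]), 60.04560852050781, 37.57231521606445, np.float64(-0.07589729474811335), 0.73, np.float64(7.0))
tin (np.float64(1.946009549341783e-05), array([0.43098737, 0.2199852 ]), 60.30231475830078, 35.78607940673828, np.float64(-0.09487098593438326), 0.9, np.float64(3.0))
tin conf 0.83 sat 8 n 259 zmed 0.036 ctr [ 0.6112 -0.2037] size 60 35 yaw -0.233
tin conf 0.80 sat 208 n 258 zmed 0.035 ctr [ 0.5848 -0.3996] size 59 36 yaw 1.349
tin conf 0.66 sat 8 n 243 zmed 0.035 ctr [ 0.5885 -0.0381] size 60 35 yaw -0.125
tin conf 0.65 sat 8 n 254 zmed 0.035 ctr [ 0.5585 -0.2953] size 58 35 yaw -0.378
tin conf 0.57 sat 169 n 259 zmed 0.035 ctr [ 0.5071 -0.1756] size 59 36 yaw 0.222
tin conf 0.54 sat 208 n 241 zmed 0.035 ctr [ 0.6655 -0.3318] size 58 35 yaw -0.413
tin conf 0.52 sat 8 n 120 zmed 0.036 ctr [0.442  0.2167] size 33 29 yaw -1.557
t 15.00 tcp [0.4214 0.2204 0.1275] jawyaw(mod pi) 1.4741 open 0.602 f [ 0.1 -0.4 -0.9] j7 -2.23
```

Emit:
send_rows([
  [0.6, [-0.028, 0.001, 0], 0],
  [0.6, [0, 0, -0.04], 0],
  [0.6, [0, 0, -0.04], 0],
  [0.6, [0, 0, -0.03], 0],
  [0.6, [0, 0, -0.012], 0],
])

```text
time: 15.5
tcp_pos: [0.3919, 0.2206, 0.0028]
tcp_rot: [-0.003, -0.672, 0.74, 0.0]
ft_force: [0.1, -0.0, 1.3]
opening: 0.6
```

Emit:
send_rows([
  [0.6, [0, 0, 0], 0],
  [0, [0, 0, 0], 0],
  [0, [0, 0, 0], 0],
  [0, [0, 0, 0], 0],
  [0, [0, 0, 0], 0],
])

```text
time: 16.0
tcp_pos: [0.3942, 0.222, 0.0069]
tcp_rot: [0.001, -0.672, 0.74, -0.0]
ft_force: [-0.5, -0.1, -0.3]
opening: 0.303
```

Emit:
send_rows([
  [0, [0, 0, 0.03], 0],
  [0, [0, 0, 0.04], 0],
  [0, [0, 0, 0.03], 0],
  [0, [0, 0, 0], 0],
  [0, [0, 0, 0], 0],
])

```text
time: 16.5
tcp_pos: [0.3943, 0.2221, 0.107]
tcp_rot: [0.001, -0.672, 0.74, -0.0]
ft_force: [0.0, 0.5, -1.3]
opening: 0.302
```

```bash
python3 - <<'E'
from h import *
st();c=cam('side','s3.png')
for s in silhouettes('side','tin1'):
    P=cloud(c,s['pixels'])
    if len(P)>30 and np.median(P[:,1])>.12: print(s['confidence'],P.min(0).round(3),P.max(0).round(3),np.median(P,0).round(3))
a=cv2.imread('pics/s3.png')[130:380,200:512];cv2.imwrite('pics/s3c.png',cv2.resize(a,(624,500)))
E
```

```text
t 16.50 tcp [0.3943 0.2221 0.107 ] jawyaw(mod pi) 1.4742 open 0.302 f [ 0.   0.5 -1.3] j7 -2.26
0.88 [0.41 0.2  0.1 ] [0.463 0.239 0.137] [0.441 0.236 0.124]
```

View pics/s3c.png

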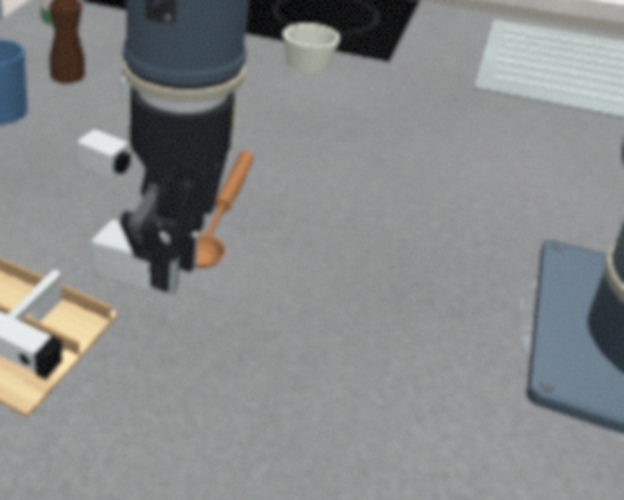

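Side view: the tin at (120,255) is held horizontal even by the cap edge, so friction is too high for it to swing. Next I use the fixed board's near edge as a hook. I regrip the body near the cap and high up, then push and arc.

Emit:
send_rows([
  [0, [0, 0, -0.04], 0],
  [0, [0, 0, -0.04], 0],
  [0, [0, 0, -0.02], 0],
  [0, [0, 0, 0], 0],
  [0.55, [0, 0, 0], 0],
])

```text
time: 17.1
tcp_pos: [0.3934, 0.2213, 0.0056]
tcp_rot: [-0.001, -0.672, 0.741, 0.0]
ft_force: [-0.4, 0.3, -0.1]
opening: 0.463
```

Emit:
send_rows([
  [0.55, [0, 0, 0.006], 0],
  [0.55, [0, 0, 0.006], 0],
  [0.55, [0.023, -0.002, 0], 0],
  [0.55, [0, 0, 0], 0],
  [0.55, [0, 0, 0], 0],
])

```text
time: 17.6
tcp_pos: [0.4176, 0.2199, 0.0194]
tcp_rot: [0.001, -0.672, 0.741, -0.0]
ft_force: [-0.1, -0.5, 0.5]
opening: 0.552
```

Emit:
send_rows([
  [0, [0, 0, 0], 0],
  [0, [0, 0, 0], 0],
  [0, [0, 0, 0], 0],
  [0, [0.004, -0.0004, 0.001], 0],
  [0, [0.003, -0.0003, 0], 0],
])

```text
time: 18.1
tcp_pos: [0.4238, 0.2192, 0.0195]
tcp_rot: [-0.0, -0.672, 0.74, 0.0]
ft_force: [-0.9, -1.0, -1.3]
opening: 0.418
```

Emit:
send_rows([
  [0, [0.003, -0.0003, 0], 0],
  [0, [0, 0, 0], 0],
])

```text
time: 18.3
tcp_pos: [0.4268, 0.2187, 0.0192]
tcp_rot: [-0.0, -0.672, 0.74, 0.0]
ft_force: [-0.4, 0.5, 0.0]
opening: 0.417
```

Emit:
send_rows([
  [0, [0.002, -0.0002, 0], 0],
  [0, [0.002, -0.0002, 0], 0],
  [0, [0, 0, 0], 0],
])

```text
time: 18.6
tcp_pos: [0.4269, 0.2186, 0.0191]
tcp_rot: [-0.003, -0.673, 0.74, 0.002]
ft_force: [-13.6, 3.9, 10.9]
opening: 0.414
```

Contact made. Start the arc.

Emit:
send_rows([
  [0, [0.003, -0.0003, 0.003], 0],
  [0, [0.003, -0.0003, 0.005], 0],
  [0, [0.003, -0.0003, 0.005], 0],
])

```text
time: 18.9
tcp_pos: [0.4384, 0.2172, 0.0319]
tcp_rot: [-0.002, -0.672, 0.74, 0.001]
ft_force: [-4.0, -0.4, -2.0]
opening: 0.415
```

Emit:
send_rows([
  [0, [0.004, -0.0004, 0.004], 0],
  [0, [0.005, -0.0005, 0.004], 0],
  [0, [0, 0, 0], 0],
])

```text
time: 19.2
tcp_pos: [0.4514, 0.2168, 0.0411]
tcp_rot: [0.002, -0.672, 0.741, -0.001]
ft_force: [0.4, -0.0, -1.3]
opening: 0.416
```

```bash
python3 - <<'E'
from h import *
st();c=cam('side','s4.png')
for s in silhouettes('side','tin1'):
    P=cloud(c,s['pixels'])
    if len(P)>30 and np.median(P[:,1])>.12: print(s['confidence'],P.min(0).round(3),P.max(0).round(3),np.median(P,0).round(3))
a=cv2.imread('pics/s4.png')[190:330,200:380];cv2.imwrite('pics/s4c.png',cv2.resize(a,(720,560)))
E
```

```text
t 19.20 tcp [0.4514 0.2168 0.0411] jawyaw(mod pi) 1.4729 open 0.416 f [ 0.4 -0.  -1.3] j7 -2.21
0.89 [ 0.422  0.148 -0.001] [0.491 0.248 0.088] [0.441 0.23  0.046]
```

View pics/s4c.png

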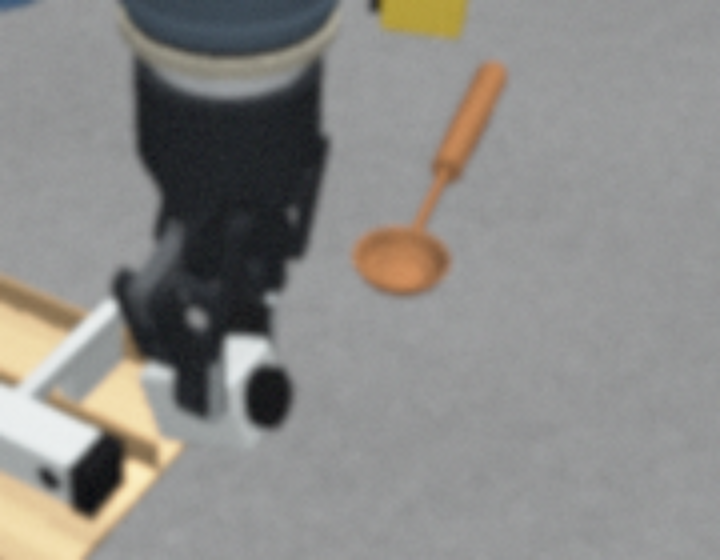

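The pads have moved to mid-body, so the tin slid in the grip instead of turning. New idea: command the opening to just about the tin's width so the grip is light and the heavy base swings down. First put the tin back on the worktop.

Emit:
send_rows([
  [0, [-0.02, 0.002, 0.005], 0],
  [0, [-0.02, 0.002, 0], 0],
  [0, [0, 0, -0.01], 0],
  [0, [0, 0, -0.008], 0],
  [0, [0, 0, 0], 0],
])

```text
time: 19.8
tcp_pos: [0.4085, 0.2209, 0.0265]
tcp_rot: [-0.001, -0.672, 0.74, 0.0]
ft_force: [-2.4, -0.0, 3.8]
opening: 0.415
```

Emit:
send_rows([
  [0, [0, 0, -0.005], 0],
  [0, [0, 0, -0.005], 0],
  [0, [0, 0, 0], 0],
])

```text
time: 20.1
tcp_pos: [0.4078, 0.221, 0.0169]
tcp_rot: [-0.001, -0.673, 0.74, 0.001]
ft_force: [-5.8, 1.9, 8.9]
opening: 0.414
```

```bash
python3 - <<'E'
from h import *
st();c=cam('side')
for s in silhouettes('side','tin1'):
    P=cloud(c,s['pixels'])
    if len(P)>30 and np.median(P[:,1])>.12: print(s['confidence'],np.percentile(P,3,axis=0).round(3),np.percentile(P,97,axis=0).round(3))
E
```

```text
t 20.10 tcp [0.4078 0.221  0.0169] jawyaw(mod pi) 1.4753 open 0.414 f [-5.8  1.9  8.9] j7 -2.25
0.64 [0.377 0.208 0.008] [0.433 0.241 0.043]
```

Emit:
send_rows([
  [0.6, [0, 0, 0], 0],
  [0.6, [0, 0, 0], 0],
  [0.6, [0, 0, 0.04], 0],
  [0.6, [0, 0, 0.05], 0],
  [0.6, [0, 0, 0], 0],
])

```text
time: 20.7
tcp_pos: [0.412, 0.2218, 0.1119]
tcp_rot: [0.004, -0.672, 0.741, -0.001]
ft_force: [0.7, -0.6, -0.8]
opening: 0.601
```

```bash
python3 - <<'E'
from h import *
st();b=tin_near('wrist',(.405,.22));b=b or tin_near('side',(.405,.22));grip(b,-.013)
E
```

```text
t 20.70 tcp [0.412  0.2218 0.1119] jawyaw(mod pi) 1.4731 open 0.601 f [ 0.7 -0.6 -0.8] j7 -2.25
tin (np.float64(0.001919859522556976), array([0.40392081, 0.22158783]), 60.70608901977539, 36.130714416503906, np.float64(-0.0987573369131356), 0.8, np.float64(3.0))
delta to (0.3910 0.2229): -0.0192 0.0019 turn -0.0015  z 0.1083
```

Emit:
send_rows([
  [0.6, [-0.019, 0.002, -0.03], 0],
  [0.6, [0, 0, -0.04], 0],
  [0.6, [0, 0, -0.025], 0],
  [0.6, [0, 0, 0], 0],
  [0, [0, 0, 0], 0],
])

```text
time: 21.3
tcp_pos: [0.3894, 0.222, 0.0116]
tcp_rot: [-0.001, -0.672, 0.741, 0.0]
ft_force: [0.1, -0.7, 0.4]
opening: 0.443
```

Emit:
send_rows([
  [0, [0, 0, 0], 0],
  [0, [0, 0, 0], 0],
  [0, [0, 0, 0.02], 0],
  [0, [0, 0, 0.03], 0],
  [0, [0, 0, 0], 0],
])

```text
time: 21.8
tcp_pos: [0.3916, 0.2235, 0.0657]
tcp_rot: [0.003, -0.672, 0.741, -0.0]
ft_force: [0.2, 0.0, -1.3]
opening: 0.418
```

Emit:
send_rows([
  [0.39, [0, 0, 0], 0],
  [0.4, [0, 0, 0], 0],
  [0.4, [0, 0, 0], 0],
  [0.41, [0, 0, 0], 0],
  [0.41, [0, 0, 0], 0],
])

```text
time: 22.3
tcp_pos: [0.3897, 0.2225, 0.0619]
tcp_rot: [-0.0, -0.672, 0.74, 0.0]
ft_force: [-0.7, 0.3, -1.4]
opening: 0.417
```

```bash
cat >> h.py <<'E'
def side_tin(ymin=.12,name=None):
    st();c=cam('side',name)
    for s in silhouettes('side','tin1'):
        P=cloud(c,s['pixels'])
        if len(P)>30 and np.median(P[:,1])>ymin and np.median(P[:,0])<.68: print('%.2f'%s['confidence'],np.percentile(P,3,axis=0).round(3),np.percentile(P,97,axis=0).round(3))
E
python3 -c "
from h import *
side_tin()"
```

```text
t 22.30 tcp [0.3897 0.2225 0.0619] jawyaw(mod pi) 1.4742 open 0.417 f [-0.7  0.3 -1.4] j7 -2.28
0.60 [0.375 0.209 0.053] [0.435 0.271 0.113]
```

Emit:
send_rows([
  [0.414, [0, 0, 0], 0],
  [0.414, [0, 0, 0], 0],
  [0.417, [0, 0, 0], 0],
  [0.417, [0, 0, 0], 0],
  [0.417, [0, 0, 0], 0],
])

```text
time: 22.9
tcp_pos: [0.3899, 0.2226, 0.0623]
tcp_rot: [0.0, -0.672, 0.74, 0.0]
ft_force: [0.3, 0.1, -1.4]
opening: 0.416
```

```bash
python3 -c "
from h import *
side_tin()"
```

```text
t 22.90 tcp [0.3899 0.2226 0.0623] jawyaw(mod pi) 1.4742 open 0.416 f [ 0.3  0.1 -1.4] j7 -2.28
0.84 [0.375 0.21  0.053] [0.435 0.24  0.088]
```

Emit:
send_rows([
  [0.42, [0, 0, 0], 0],
  [0.42, [0, 0, 0], 0],
  [0.42, [0, 0, 0], 0],
])

```text
time: 23.3
tcp_pos: [0.3899, 0.2226, 0.0623]
tcp_rot: [0.0, -0.672, 0.74, 0.0]
ft_force: [-0.2, 0.4, -1.0]
opening: 0.422
```

```bash
python3 -c "
from h import *
side_tin(name='s5.png')
a=cv2.imread('pics/s5.png')[190:330,200:380];cv2.imwrite('pics/s5c.png',cv2.resize(a,(720,560)))"
```

```text
t 23.30 tcp [0.3899 0.2226 0.0623] jawyaw(mod pi) 1.4741 open 0.422 f [-0.2  0.4 -1. ] j7 -2.28
0.88 [0.375 0.21  0.057] [0.435 0.239 0.088]
```

View pics/s5c.png

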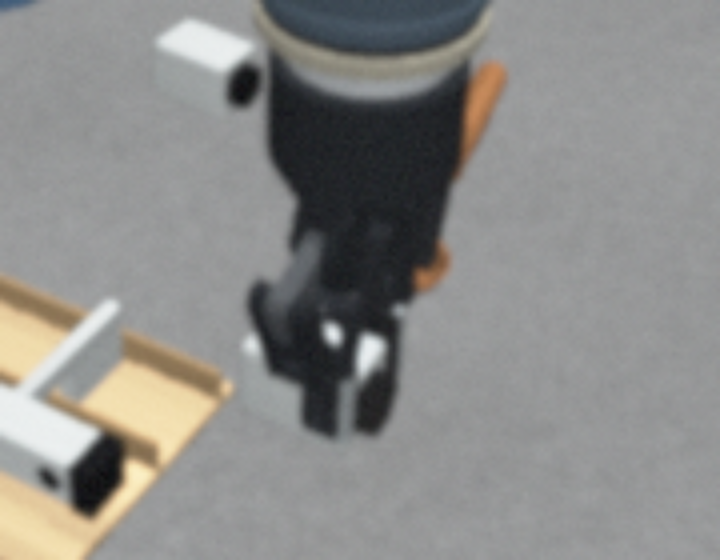

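Still horizontal at (290,370). Loosen further in tiny steps.

Emit:
send_rows([
  [0.423, [0, 0, 0], 0],
  [0.423, [0, 0, 0], 0],
])

```text
time: 23.6
tcp_pos: [0.39, 0.2227, 0.0623]
tcp_rot: [0.0, -0.672, 0.74, -0.0]
ft_force: [-0.1, 0.1, 0.4]
opening: 0.422
```

```bash
python3 -c "
from h import *
side_tin()"
```

```text
t 23.60 tcp [0.39   0.2227 0.0623] jawyaw(mod pi) 1.4741 open 0.422 f [-0.1  0.1  0.4] j7 -2.28
0.88 [0.364 0.212 0.005] [0.42  0.242 0.037]
```

Emit:
send_rows([
  [0.426, [0, 0, 0], 0],
  [0.426, [0, 0, 0], 0],
])

```text
time: 23.9
tcp_pos: [0.3899, 0.2226, 0.0623]
tcp_rot: [0.0, -0.672, 0.74, 0.0]
ft_force: [0.0, -0.2, -0.4]
opening: 0.426
```

```bash
python3 -c "
from h import *
side_tin()"
```

```text
t 23.90 tcp [0.3899 0.2226 0.0623] jawyaw(mod pi) 1.4741 open 0.426 f [ 0.  -0.2 -0.4] j7 -2.28
0.77 [0.364 0.213 0.005] [0.42  0.242 0.038]
```

Emit:
send_rows([
  [0.429, [0, 0, 0], 0],
  [0.429, [0, 0, 0], 0],
])

```text
time: 24.2
tcp_pos: [0.3899, 0.2226, 0.0623]
tcp_rot: [0.0, -0.672, 0.74, 0.0]
ft_force: [-0.3, -0.3, 0.0]
opening: 0.433
```

```bash
python3 -c "
from h import *
side_tin()"
```

```text
t 24.20 tcp [0.3899 0.2226 0.0623] jawyaw(mod pi) 1.4741 open 0.433 f [-0.3 -0.3  0. ] j7 -2.28
0.85 [0.364 0.211 0.003] [0.42  0.242 0.038]
```

Between 0.420 and 0.423 it slipped out and fell flat, 15 mm back: it dropped before turning far. With a smaller contact patch near the cap and finer steps it should turn before it slides. Retry.

Emit:
send_rows([
  [0.6, [0, 0, 0.04], 0],
  [0.6, [0.01, 0, 0.02], 0],
  [0.6, [0, 0, 0], 0],
])

```text
time: 24.6
tcp_pos: [0.4023, 0.2234, 0.1247]
tcp_rot: [0.003, -0.672, 0.741, -0.001]
ft_force: [0.4, -0.7, -1.1]
opening: 0.598
```

```bash
python3 - <<'E'
from h import *
st();b=tin_near('wrist',(.392,.224));b=b or tin_near('side',(.392,.224));grip(b,-.021)
E
```

```text
t 24.60 tcp [0.4023 0.2234 0.1247] jawyaw(mod pi) 1.4733 open 0.598 f [ 0.4 -0.7 -1.1] j7 -2.26
tin (np.float64(0.0012543315059565646), array([0.39258682, 0.2228914 ]), 60.675838470458984, 35.697242736816406, np.float64(-0.07441085138568582), 0.55, np.float64(3.0))
delta to (0.3716 0.2245): -0.0284 0.0018 turn 0.0225  z 0.1224
```

Emit:
send_rows([
  [0.6, [-0.028, 0.002, -0.03], 0.02],
  [0.6, [0, 0, -0.04], 0],
  [0.6, [0, 0, -0.037], 0],
  [0.6, [0, 0, 0], 0],
  [0.41, [0, 0, 0], 0],
])

```text
time: 25.2
tcp_pos: [0.3709, 0.2239, 0.0149]
tcp_rot: [-0.002, -0.679, 0.734, 0.0]
ft_force: [0.6, 0.1, -0.7]
opening: 0.443
```

Emit:
send_rows([
  [0.41, [0, 0, 0], 0],
  [0.41, [0, 0, 0], 0],
  [0.41, [0.01, 0, 0.02], 0],
  [0.41, [0.01, 0, 0.022], 0],
  [0.415, [0, 0, 0], 0],
])

```text
time: 25.7
tcp_pos: [0.3948, 0.2256, 0.0607]
tcp_rot: [0.004, -0.679, 0.734, -0.001]
ft_force: [0.8, 0.1, -1.1]
opening: 0.423
```

Emit:
send_rows([
  [0.418, [0, 0, 0], 0],
  [0.4195, [0, 0, 0], 0],
  [0.42, [0, 0, 0], 0],
  [0.42, [0, 0, 0], 0],
  [0.4203, [0, 0, 0], 0],
])

```text
time: 26.2
tcp_pos: [0.3916, 0.2245, 0.0569]
tcp_rot: [-0.0, -0.68, 0.734, 0.0]
ft_force: [-0.1, 0.7, -0.4]
opening: 0.424
```

```bash
python3 -c "
from h import *
side_tin();print(state()['ft_torque'])"
```

```text
t 26.20 tcp [0.3916 0.2245 0.0569] jawyaw(mod pi) 1.4942 open 0.424 f [-0.1  0.7 -0.4] j7 -2.27
0.84 [0.383 0.214 0.046] [0.441 0.242 0.08 ]
[ 0.06970585  0.0425672  -0.0335002 ]
```

Emit:
send_rows([
  [0.4206, [0, 0, 0], 0],
  [0.4206, [0, 0, 0], 0],
  [0.4209, [0, 0, 0], 0],
  [0.4209, [0, 0, 0], 0],
])

```text
time: 26.7
tcp_pos: [0.3919, 0.2246, 0.0573]
tcp_rot: [-0.0, -0.679, 0.734, 0.0]
ft_force: [1.1, 0.1, -0.5]
opening: 0.424
```

```bash
python3 -c "
from h import *
side_tin();print(state()['ft_torque'])"
```

```text
t 26.70 tcp [0.3919 0.2246 0.0573] jawyaw(mod pi) 1.4941 open 0.424 f [ 1.1  0.1 -0.5] j7 -2.27
0.82 [0.372 0.213 0.001] [0.416 0.244 0.074]
[-0.03090933  0.00094583  0.02086882]
```

```bash
python3 -c "
from h import *
side_tin(name='s6.png')
a=cv2.imread('pics/s6.png')[190:330,200:380];cv2.imwrite('pics/s6c.png',cv2.resize(a,(720,560)))"
```

```text
t 26.80 tcp [0.3919 0.2246 0.0573] jawyaw(mod pi) 1.4941 open 0.419 f [ 0.6  1.6 -1.9] j7 -2.27
0.76 [0.372 0.201 0.001] [0.416 0.247 0.074]
```

View pics/s6c.png

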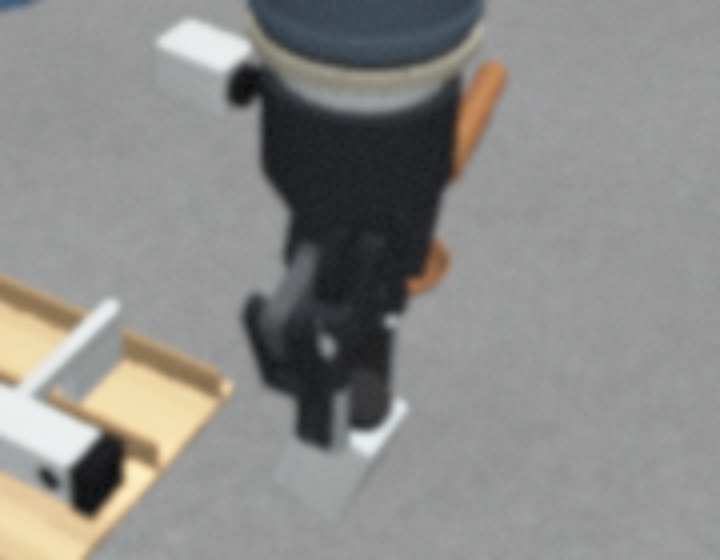

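The tin is now held tilted, base down, at about (340,460). Measure its tilt from the visible side face.

```bash
cat >> h.py <<'E'
def tilt(name=None,cen=(.395,.222),r=.05):
    """outline of the tin in the (x,z) plane from the side camera"""
    st();c=cam('side',name)
    P=cloud(c,np.ones((384,512),bool));v=cv2.cvtColor(c['img'],cv2.COLOR_RGB2GRAY)[c['range_z']>0]
    k=(np.hypot(P[:,0]-cen[0],P[:,1]-cen[1])<r)&(P[:,2]>.012)&(P[:,2]<.11)&(v>75)
    Q=P[k];print(len(Q),Q.min(0).round(3),Q.max(0).round(3))
    F=Q[Q[:,1]>np.percentile(Q[:,1],95)-.010]
    g,_=np.histogram(1,1)
    print('face rect xz:',cv2.minAreaRect((F[:,[0,2]]*1000).astype(np.float32)),len(F))
    return Q
E
python3 -c "
from h import *
Q=tilt()
H=np.full((14,20),'.')
for x,y,z in Q:
    i=int((z)/.006);j=int((x-.34)/.006)
    if 0<=i<14 and 0<=j<20: H[i,j]=str(min(9,max(0,int((y-.19)/.006))))
print('\n'.join(''.join(r) for r in H[::-1]))"
```

```text
t 26.90 tcp [0.3919 0.2246 0.0573] jawyaw(mod pi) 1.4941 open 0.422 f [ 0.1 -0.5 -0.9] j7 -2.27
601 [0.37  0.182 0.013] [0.42  0.257 0.109]
face rect xz: ((389.6415710449219, 60.6275520324707), (34.75552749633789, 92.55388641357422), 15.63715648651123) 394
......99..9.........
......39............
.....779999.........
.....88999..........
....389899.8........
.....98888888.......
.....88888888.......
.....38888888.......
......8888888.......
......88888887......
......38888888......
.......88888........
....................
....................
```

Base leans about 20° short of upright, with its near corner lowest. Lowering it onto the worktop in the light grip should square it up.

Emit:
send_rows([
  [0.4209, [0, 0, -0.004], 0],
  [0.4209, [0, 0, -0.004], 0],
  [0.4209, [0, 0, -0.004], 0],
  [0.4209, [0, 0, -0.004], 0],
  [0.4209, [0, 0, 0], 0],
])

```text
time: 27.45
tcp_pos: [0.3918, 0.2245, 0.0408]
tcp_rot: [-0.0, -0.679, 0.734, 0.0]
ft_force: [0.4, 0.0, -0.9]
opening: 0.423
```

```bash
python3 -c "
from h import *
st()
side_tin(name='s7.png')
a=cv2.imread('pics/s7.png')[190:330,200:380];cv2.imwrite('pics/s7c.png',cv2.resize(a,(540,420)))"
```

```text
t 27.45 tcp [0.3918 0.2245 0.0408] jawyaw(mod pi) 1.4941 open 0.423 f [ 0.4  0.  -0.9] j7 -2.27
t 27.45 tcp [0.3918 0.2245 0.0408] jawyaw(mod pi) 1.4941 open 0.423 f [ 0.4  0.  -0.9] j7 -2.27
0.86 [0.374 0.212 0.001] [0.416 0.244 0.063]
```

View pics/s7c.png

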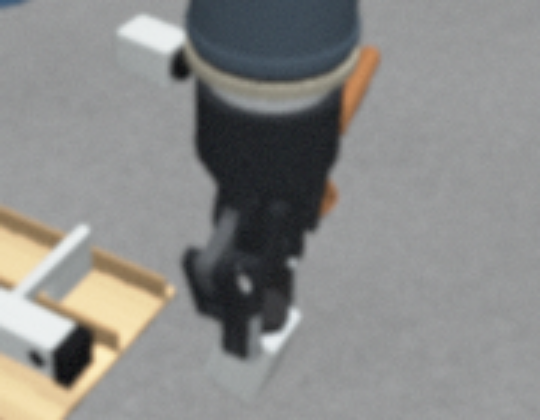

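Emit:
send_rows([
  [0.4209, [0, 0, -0.004], 0],
  [0.4209, [0, 0, -0.003], 0],
  [0.4209, [0, 0, -0.003], 0],
  [0.4209, [0, 0, 0], 0],
])

```text
time: 27.95
tcp_pos: [0.3919, 0.2245, 0.0309]
tcp_rot: [-0.0, -0.679, 0.734, 0.0]
ft_force: [-0.3, 0.6, -0.0]
opening: 0.427
```

Emit:
send_rows([
  [0.4209, [0, 0, -0.003], 0],
  [0.4209, [0, 0, -0.003], 0],
  [0.4209, [0, 0, 0], 0],
])

```text
time: 28.25
tcp_pos: [0.3919, 0.2246, 0.0249]
tcp_rot: [-0.0, -0.679, 0.734, 0.0]
ft_force: [0.1, 1.0, -1.4]
opening: 0.42
```

```bash
python3 -c "
from h import *
st()
side_tin(name='s8.png')
a=cv2.imread('pics/s8.png')[190:330,200:380];cv2.imwrite('pics/s8c.png',cv2.resize(a,(540,420)))"
```

```text
t 28.25 tcp [0.3919 0.2246 0.0249] jawyaw(mod pi) 1.4940 open 0.420 f [ 0.1  1.  -1.4] j7 -2.27
t 28.25 tcp [0.3919 0.2246 0.0249] jawyaw(mod pi) 1.4940 open 0.420 f [ 0.1  1.  -1.4] j7 -2.27
0.77 [0.378 0.21  0.001] [0.417 0.248 0.062]
```

View pics/s8c.png

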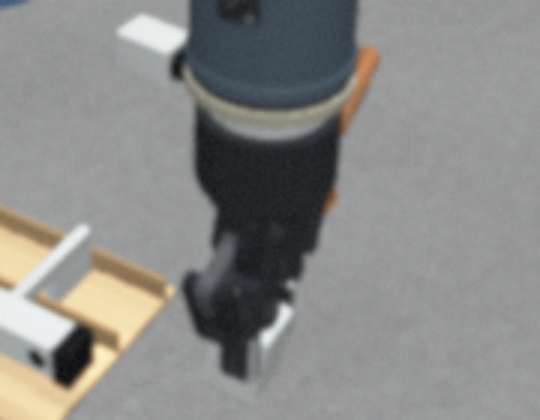

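Tilt is down to about 18° (edge at (255,395)→(290,310)), well within its self-righting range. Release, let it settle, regrip higher.

Emit:
send_rows([
  [0.424, [0, 0, -0.002], 0],
  [0.43, [0, 0, 0], 0],
  [0.5, [0, 0, 0], 0],
  [0.5, [0, 0, 0], 0],
  [0.5, [0, 0, 0], 0],
])

```text
time: 28.85
tcp_pos: [0.3919, 0.2246, 0.0233]
tcp_rot: [0.0, -0.679, 0.734, 0.0]
ft_force: [-0.1, 0.1, 0.2]
opening: 0.499
```

```bash
cat >> h.py <<'E'
def stand(cen,r=.05,n='side'):
    "top of a standing tin: cap points"
    c=cam(n);P=cloud(c,np.ones((384,512),bool));v=cv2.cvtColor(c['img'],cv2.COLOR_RGB2GRAY)[c['range_z']>0]
    for s in silhouettes(n,'stood1'):
        Q=cloud(c,s['pixels'])
        if len(Q)>20 and np.hypot(*(np.median(Q,0)[:2]-np.array(cen)))<r:
            T=Q[Q[:,2]>np.percentile(Q[:,2],97)-.014];print('stand %.2f'%s['confidence'],np.percentile(Q,2,axis=0).round(3),np.percentile(Q,98,axis=0).round(3),'top',[np.round(k,4).tolist() for k in rect(T)])
E
python3 -c "
from h import *
side_tin();stand((.395,.22))"
```

```text
t 28.85 tcp [0.3919 0.2246 0.0233] jawyaw(mod pi) 1.4941 open 0.499 f [-0.1  0.1  0.2] j7 -2.27
0.85 [0.384 0.211 0.001] [0.42  0.252 0.053]
```

Tin stands upright (x 0.384–0.420, top of body 0.053). Centre on it, grip higher and lift.

Emit:
send_rows([
  [0.5, [0.01, -0.001, 0.009], 0],
  [0.5, [0, 0, 0], 0],
  [0, [0, 0, 0], 0],
  [0, [0, 0, 0], 0],
  [0, [0, 0, 0], 0],
], squeeze=25)

```text
time: 29.55
tcp_pos: [0.4024, 0.2238, 0.0325]
tcp_rot: [0.001, -0.679, 0.734, -0.0]
ft_force: [2.5, -1.7, 7.9]
opening: 0.417
```

Emit:
send_rows([
  [0, [0, 0, 0], 0],
  [0, [0, 0, 0.03], -0.01],
  [0, [0, 0, 0.04], -0.01],
  [0, [0, 0, 0.04], 0],
  [0, [0, 0, 0], 0],
])

```text
time: 30.05
tcp_pos: [0.4034, 0.2248, 0.146]
tcp_rot: [0.003, -0.672, 0.741, -0.0]
ft_force: [0.3, 0.1, -1.4]
opening: 0.417
```

```bash
python3 -c "
from h import *
side_tin(name='s9.png')
c=cam('wrist','w9.png')
a=cv2.imread('pics/s9.png')[190:330,200:380];b=cv2.imread('pics/w9.png');cv2.imwrite('pics/s9c.png',np.hstack([cv2.resize(a,(400,311)),cv2.resize(b,(400,311))]))"
```

```text
t 30.05 tcp [0.4034 0.2248 0.146 ] jawyaw(mod pi) 1.4739 open 0.417 f [ 0.3  0.1 -1.4] j7 -2.27
0.95 [0.385 0.213 0.119] [0.419 0.244 0.175]
```

View pics/s9c.png

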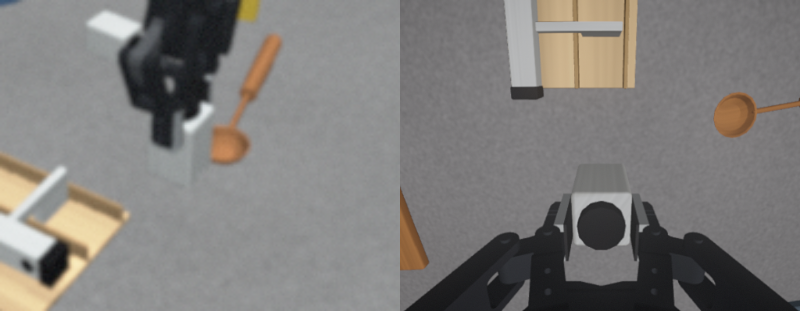

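Upright, cap up, held at wrist-picture (600,225). Carry over the lane to rack x = 0.042.

Emit:
send_rows([
  [0, [0.0447, -0.0042, 0], 0],
  [0, [0.0447, -0.0042, 0], 0],
  [0, [0.0447, -0.0042, 0], 0],
  [0, [0.0447, -0.0042, 0], 0],
  [0, [0.0447, -0.0042, 0], 0],
])

```text
time: 30.7
tcp_pos: [0.626, 0.202, 0.1396]
tcp_rot: [-0.002, -0.672, 0.74, 0.001]
ft_force: [0.4, 0.3, -0.3]
opening: 0.419
```

Emit:
send_rows([
  [0, [0.0447, -0.0042, 0], 0],
  [0, [0, 0, 0], 0],
  [0, [0, 0, 0], 0],
  [0, [0, 0, 0], 0],
])

```text
time: 31.1
tcp_pos: [0.6684, 0.1987, 0.1403]
tcp_rot: [-0.002, -0.672, 0.74, 0.001]
ft_force: [0.3, -0.4, -1.8]
opening: 0.411
```

```bash
cat >> h.py <<'E'
O=np.array([.629,.2025]);RY=-.097
def rk(p): c,s=np.cos(RY),np.sin(RY);d=np.array(p[:2])-O;return np.array([c*d[0]+s*d[1],-s*d[0]+c*d[1]])
def wd(x,y=0): c,s=np.cos(RY),np.sin(RY);return O+np.array([c*x-s*y,s*x+c*y])
def lane(n='top'):
    c=cam(n)
    for s in silhouettes(n,'stood1'):
        Q=cloud(c,s['pixels'])
        if len(Q)<20: continue
        r=rk(np.median(Q,0))
        if abs(r[1])>.05 or abs(r[0])>.2: continue
        T=Q[Q[:,2]>np.percentile(Q[:,2],95)-.015];k=rect(T)
        print('in lane %.2f rack %s zmax %.3f size %.0f %.0f'%(s['confidence'],rk(k[0]).round(4),np.percentile(Q[:,2],95),k[1],k[2]))
E
python3 -c "
from h import *
st();w=wd(.042);goto(w[0],w[1],1.4738);lane('side');lane('wrist')
c=cam('wrist')
for r in mark_of('wrist','tin1')+mark_of('wrist','stop_face'): print(r['confidence'],px(r))"
```

```text
t 31.10 tcp [0.6684 0.1987 0.1403] jawyaw(mod pi) 1.4749 open 0.411 f [ 0.3 -0.4 -1.8] j7 -2.01
delta to (0.6708 0.1984): 0.0024 -0.0003 turn -0.0011  z 0.1403
in lane 0.97 rack [0.1236 0.0077] zmax 0.069 size 44 39
in lane 0.59 rack [ 0.0824 -0.0027] zmax 0.068 size 37 35
in lane 0.79 rack [ 0.0834 -0.0032] zmax 0.066 size 36 36
in lane 0.62 rack [0.1264 0.0035] zmax 0.066 size 36 36
0.88 [257.5872, 229.78560000000002]
0.85 [255.5904, 316.9152]
```

Emit:
send_rows([
  [0, [0.001, 0, -0.035], 0],
  [0, [0, 0, -0.03], 0],
  [0, [0, 0, -0.02], 0],
  [0, [0, 0, -0.008], 0],
  [0, [0, 0, 0], 0],
])

```text
time: 31.95
tcp_pos: [0.6706, 0.1983, 0.0485]
tcp_rot: [-0.001, -0.672, 0.74, 0.0]
ft_force: [0.6, -0.2, -0.8]
opening: 0.418
```

```bash
python3 -c "
from h import *
st();w=wd(.042);goto(w[0],w[1],1.4738);side_tin();lane('wrist')"
```

```text
t 31.95 tcp [0.6706 0.1983 0.0485] jawyaw(mod pi) 1.4742 open 0.418 f [ 0.6 -0.2 -0.8] j7 -2.01
delta to (0.6708 0.1984): 0.0002 0.0001 turn -0.0004  z 0.0485
t 31.95 tcp [0.6706 0.1983 0.0485] jawyaw(mod pi) 1.4742 open 0.418 f [ 0.6 -0.2 -0.8] j7 -2.01
0.83 [0.651 0.182 0.016] [0.685 0.217 0.078]
0.49 [0.469 0.202 0.01 ] [0.636 0.301 0.058]
in lane 0.87 rack [ 0.0835 -0.0032] zmax 0.066 size 36 36
in lane 0.60 rack [0.1259 0.0036] zmax 0.066 size 36 36
```

Emit:
send_rows([
  [0, [0, 0, -0.006], 0],
  [0, [0, 0, -0.003], 0],
  [0, [0, 0, 0], 0],
  [0.5, [0, 0, 0], 0],
  [0.5, [0, 0, 0], 0],
], squeeze=20)

```text
time: 32.65
tcp_pos: [0.6713, 0.1985, 0.0405]
tcp_rot: [0.0, -0.672, 0.74, -0.0]
ft_force: [0.2, 0.2, 0.8]
opening: 0.499
```

Emit:
send_rows([
  [0.5, [0, 0, 0], 0],
  [0.5, [0, 0, 0.03], 0],
  [0.5, [0, 0, 0.045], 0],
  [0.6, [0, 0, 0.045], 0],
  [0.6, [-0.02, -0.04, 0.02], -0.01],
])

```text
time: 33.15
tcp_pos: [0.6537, 0.1653, 0.1845]
tcp_rot: [0.005, -0.671, 0.741, -0.0]
ft_force: [1.6, -0.7, -0.6]
opening: 0.599
```

Emit:
send_rows([
  [0.6, [-0.02, -0.045, 0], -0.01],
  [0.6, [-0.02, -0.045, 0], -0.01],
  [0.6, [-0.02, -0.045, 0], 0],
  [0.6, [-0.015, -0.045, 0], 0],
  [0.6, [-0.01, -0.015, 0], 0],
])

```text
time: 33.65
tcp_pos: [0.5646, -0.0425, 0.1809]
tcp_rot: [-0.001, -0.659, 0.753, -0.001]
ft_force: [0.1, 0.2, 0.2]
opening: 0.599
```

Emit:
send_rows([
  [0.6, [0, 0, 0], 0],
  [0.6, [0, 0, 0], 0],
  [0.6, [0, 0, 0], 0],
])

```text
time: 33.95
tcp_pos: [0.5669, -0.0348, 0.1804]
tcp_rot: [0.001, -0.662, 0.75, 0.0]
ft_force: [1.0, 0.4, 0.1]
opening: 0.599
```

```bash
python3 -c "
from h import *
lane('side');b=tin_near('wrist',(.5885,-.038));st();grip(b,-.021)"
```

```text
in lane 0.88 rack [0.1271 0.0045] zmax 0.069 size 38 35
in lane 0.76 rack [ 0.0796 -0.0028] zmax 0.068 size 46 37
tin (np.float64(0.0027378600147883103), array([ 0.59043738, -0.03993454]), 60.18461608886719, 36.084938049316406, np.float64(-0.19149832660767352), 0.56, np.float64(3.0))
t 34.15 tcp [ 0.5664 -0.0354  0.1801] jawyaw(mod pi) 1.4459 open 0.602 f [0.1 1.4 1.3] j7 -1.70
delta to (0.5698 -0.0359): 0.0034 -0.0005 turn -0.0666  z 0.1801
```

Emit:
send_rows([
  [0.6, [0.0034, -0.0005, -0.035], -0.03],
  [0.6, [0, 0, -0.045], -0.036],
  [0.6, [0, 0, -0.045], 0],
  [0.6, [0, 0, -0.03], 0],
  [0.6, [0, 0, -0.01], 0],
])

```text
time: 34.65
tcp_pos: [0.5678, -0.0364, 0.0122]
tcp_rot: [-0.002, -0.636, 0.772, 0.002]
ft_force: [-0.6, 0.1, -0.5]
opening: 0.6
```

Emit:
send_rows([
  [0.6, [0, 0, 0], 0],
  [0.41, [0, 0, 0], 0],
  [0.41, [0, 0, 0], 0],
  [0.41, [0, 0, 0], 0],
  [0.41, [0, 0, 0.02], 0],
])

```text
time: 35.15
tcp_pos: [0.5686, -0.037, 0.0347]
tcp_rot: [-0.001, -0.636, 0.772, 0.001]
ft_force: [-0.1, -0.2, -1.8]
opening: 0.417
```

Emit:
send_rows([
  [0.41, [0, 0, 0.022], 0],
  [0.415, [0, 0, 0], 0],
  [0.418, [0, 0, 0], 0],
  [0.4195, [0, 0, 0], 0],
  [0.42, [0, 0, 0], 0],
])

```text
time: 35.65
tcp_pos: [0.569, -0.0371, 0.0566]
tcp_rot: [-0.0, -0.636, 0.772, 0.0]
ft_force: [-0.2, 0.3, -1.0]
opening: 0.42
```

Emit:
send_rows([
  [0.4203, [0, 0, 0], 0],
  [0.4203, [0, 0, 0], 0],
  [0.4206, [0, 0, 0], 0],
  [0.4206, [0, 0, 0], 0],
])

```text
time: 36.05
tcp_pos: [0.5695, -0.0371, 0.0572]
tcp_rot: [-0.0, -0.636, 0.772, 0.0]
ft_force: [-0.5, 0.3, -1.5]
opening: 0.419
```

```bash
cat >> h.py <<'E'
def held(n='side',R=.07):
    s=state();p=s['tcp_pos'];st();c=cam(n)
    for q in silhouettes(n,'tin1'):
        P=cloud(c,q['pixels'])
        if len(P)<30: continue
        m=np.median(P,0)
        if np.hypot(*(m[:2]-p[:2]))>R: continue
        lo,hi=np.percentile(P,3,axis=0),np.percentile(P,97,axis=0)
        print('held? %.2f'%q['confidence'],lo.round(3),hi.round(3))
        d=(P-p)@np.r_[np.cos(-.1),np.sin(-.1),0]
        for z in np.arange(np.floor(lo[2]*125)/125,hi[2],.008):
            k=(P[:,2]>=z)&(P[:,2]<z+.008)
            if k.sum()>3: print('  z %.3f along %.0f..%.0f mm'%(z,1000*np.percentile(d[k],5),1000*np.percentile(d[k],95)))
E
python3 -c "
from h import *
held()"
```

```text
t 36.05 tcp [ 0.5695 -0.0371  0.0572] jawyaw(mod pi) 1.3781 open 0.419 f [-0.5  0.3 -1.5] j7 -1.75
held? 0.68 [ 0.56  -0.049  0.047] [ 0.619 -0.021  0.079]
  z 0.040 along 3..47 mm
  z 0.048 along -9..45 mm
  z 0.056 along -9..47 mm
  z 0.064 along -9..48 mm
  z 0.072 along -8..45 mm
```

Still horizontal at 0.4206. Go on in fine steps.

Emit:
send_rows([
  [0.4209, [0, 0, 0], 0],
  [0.4209, [0, 0, 0], 0],
])

```text
time: 36.35
tcp_pos: [0.5696, -0.0371, 0.0573]
tcp_rot: [0.0, -0.636, 0.772, -0.0]
ft_force: [-0.0, -0.1, -0.5]
opening: 0.422
```

```bash
python3 -c "
from h import *
held()"
```

```text
t 36.35 tcp [ 0.5696 -0.0371  0.0573] jawyaw(mod pi) 1.3781 open 0.422 f [-0.  -0.1 -0.5] j7 -1.75
held? 0.73 [ 0.549 -0.046  0.018] [ 0.595 -0.017  0.074]
  z 0.016 along -6..21 mm
  z 0.024 along -10..28 mm
  z 0.032 along -13..24 mm
  z 0.040 along -17..20 mm
  z 0.048 along -21..15 mm
  z 0.056 along -21..-8 mm
  z 0.064 along -20..-7 mm
  z 0.072 along -10..-1 mm
```

Emit:
send_rows([
  [0.4212, [0, 0, 0], 0],
  [0.4212, [0, 0, 0], 0],
])

```text
time: 36.65
tcp_pos: [0.5697, -0.0371, 0.0574]
tcp_rot: [0.0, -0.636, 0.772, -0.0]
ft_force: [-0.2, -0.7, -1.3]
opening: 0.418
```

```bash
python3 -c "
from h import *
held()"
```

```text
t 36.65 tcp [ 0.5697 -0.0371  0.0574] jawyaw(mod pi) 1.3781 open 0.418 f [-0.2 -0.7 -1.3] j7 -1.75
held? 0.68 [ 0.538 -0.045  0.009] [ 0.573 -0.014  0.062]
  z 0.008 along -32..0 mm
  z 0.016 along -31..2 mm
  z 0.024 along -32..2 mm
  z 0.032 along -31..2 mm
  z 0.040 along -31..2 mm
  z 0.048 along -31..-2 mm
  z 0.056 along -25..-5 mm
```

It pivoted and is now vertical (edges constant with height), on or just above the worktop. Release gently and regrip centred.

Emit:
send_rows([
  [0.4212, [0, 0, -0.004], 0],
  [0.43, [0, 0, 0], 0],
  [0.5, [0, 0, 0], 0],
  [0.5, [0, 0, 0], 0],
])

```text
time: 37.15
tcp_pos: [0.5695, -0.0371, 0.0532]
tcp_rot: [-0.0, -0.636, 0.772, 0.0]
ft_force: [0.1, 0.4, 0.4]
opening: 0.505
```

```bash
python3 -c "
from h import *
held()"
```

```text
t 37.15 tcp [ 0.5695 -0.0371  0.0532] jawyaw(mod pi) 1.3781 open 0.505 f [0.1 0.4 0.4] j7 -1.75
held? 0.79 [ 0.537 -0.046  0.006] [ 0.573 -0.015  0.063]
  z 0.000 along -30..-1 mm
  z 0.008 along -31..2 mm
  z 0.016 along -31..2 mm
  z 0.024 along -31..2 mm
  z 0.032 along -32..-0 mm
  z 0.040 along -31..-0 mm
  z 0.048 along -30..-4 mm
  z 0.056 along -26..-4 mm
```

Standing upright. Grip and carry to rack x = 0.0035.

Emit:
send_rows([
  [0.5, [-0.0142, 0.0028, 0], 0],
  [0.5, [0, 0, -0.021], 0],
  [0.5, [0, 0, 0], 0],
  [0, [0, 0, 0], 0],
  [0, [0, 0, 0], 0],
], squeeze=25)

```text
time: 37.75
tcp_pos: [0.5558, -0.0344, 0.0328]
tcp_rot: [0.0, -0.636, 0.772, -0.0]
ft_force: [-0.2, 0.4, -0.9]
opening: 0.419
```

Emit:
send_rows([
  [0, [0, 0, 0], 0],
  [0, [0, 0, 0], 0],
  [0, [0, 0, 0.03], 0],
  [0, [0, 0, 0.04], 0.016],
  [0, [0, 0, 0.04], 0.016],
])

```text
time: 38.25
tcp_pos: [0.5549, -0.0343, 0.1435]
tcp_rot: [-0.0, -0.648, 0.761, 0.0]
ft_force: [0.4, -0.0, -0.6]
opening: 0.42
```

Emit:
send_rows([
  [0, [0.013, 0.0395, 0], 0.016],
  [0, [0.013, 0.0395, 0], 0.016],
  [0, [0.013, 0.0395, 0], 0.016],
  [0, [0.013, 0.0395, 0], 0.016],
  [0, [0.013, 0.0395, 0], 0],
])

```text
time: 38.75
tcp_pos: [0.6207, 0.1648, 0.1426]
tcp_rot: [0.0, -0.672, 0.74, -0.0]
ft_force: [1.0, -0.4, -1.4]
opening: 0.42
```

Emit:
send_rows([
  [0, [0.012, 0.039, 0], 0],
  [0, [0, 0, 0], 0],
  [0, [0, 0, 0], 0],
  [0, [0, 0, 0], 0],
])

```text
time: 39.15
tcp_pos: [0.6322, 0.2008, 0.1423]
tcp_rot: [-0.0, -0.672, 0.741, -0.0]
ft_force: [0.1, -0.7, -1.7]
opening: 0.412
```

```bash
python3 -c "
from h import *
held();w=wd(.0035);goto(w[0],w[1],1.4738);lane('top');lane('wrist')"
```

```text
t 39.15 tcp [0.6322 0.2008 0.1423] jawyaw(mod pi) 1.4730 open 0.412 f [ 0.1 -0.7 -1.7] j7 -2.03
held? 0.96 [0.615 0.187 0.117] [0.647 0.22  0.173]
  z 0.112 along -16..13 mm
  z 0.120 along -16..14 mm
  z 0.128 along -17..14 mm
  z 0.136 along -16..1 mm
  z 0.144 along -16..-13 mm
  z 0.152 along -16..-14 mm
  z 0.160 along -16..-5 mm
  z 0.168 along -11..8 mm
held? 0.86 [0.652 0.185 0.015] [0.687 0.217 0.069]
  z 0.008 along 20..47 mm
  z 0.016 along 20..51 mm
  z 0.024 along 20..52 mm
  z 0.032 along 21..52 mm
  z 0.040 along 20..56 mm
  z 0.048 along 20..53 mm
  z 0.056 along 21..52 mm
  z 0.064 along 26..50 mm
delta to (0.6325 0.2022): 0.0001 0.0017 turn 0.0017  z 0.1425
in lane 0.74 rack [ 0.081  -0.0046] zmax 0.069 size 35 34
in lane 0.56 rack [0.1244 0.0021] zmax 0.069 size 36 36
in lane 0.94 rack [ 0.0834 -0.003 ] zmax 0.066 size 36 36
in lane 0.60 rack [0.1258 0.0037] zmax 0.066 size 36 35
```

Previous tin stands in place (centre ≈ 0.041). Lower this one.

Emit:
send_rows([
  [0, [0, 0.001, -0.035], 0],
  [0, [0, 0, -0.03], 0],
  [0, [0, 0, -0.02], 0],
  [0, [0, 0, -0.01], 0],
  [0, [0, 0, -0.0055], 0],
])

```text
time: 39.95
tcp_pos: [0.6298, 0.204, 0.0431]
tcp_rot: [-0.001, -0.672, 0.74, 0.002]
ft_force: [-15.7, -0.0, 24.2]
opening: 0.421
```

Emit:
send_rows([
  [0, [0, 0, -0.003], 0],
  [0, [0, 0, 0], 0],
  [0.5, [0, 0, 0], 0],
  [0.5, [0, 0, 0], 0],
  [0.5, [0, 0, 0], 0],
], squeeze=20)

```text
time: 40.45
tcp_pos: [0.6326, 0.2029, 0.0388]
tcp_rot: [0.0, -0.672, 0.741, -0.0]
ft_force: [-0.5, 0.1, 0.3]
opening: 0.498
```

Emit:
send_rows([
  [0.5, [0, 0, 0.03], 0],
  [0.5, [0, 0, 0.045], 0],
  [0.6, [0, 0, 0.045], 0],
  [0.6, [0, 0, 0.02], 0],
  [0.6, [0, 0, 0], 0],
])

```text
time: 40.95
tcp_pos: [0.6344, 0.2035, 0.1827]
tcp_rot: [0.003, -0.672, 0.741, -0.001]
ft_force: [1.8, -0.7, -0.1]
opening: 0.598
```

```bash
python3 -c "
from h import *
held();tins('top')"
```

```text
t 40.95 tcp [0.6344 0.2035 0.1827] jawyaw(mod pi) 1.4736 open 0.598 f [ 1.8 -0.7 -0.1] j7 -2.03
held? 0.74 [0.652 0.186 0.017] [0.687 0.217 0.069]
  z 0.016 along 18..49 mm
  z 0.024 along 19..49 mm
  z 0.032 along 19..50 mm
  z 0.040 along 19..51 mm
  z 0.048 along 19..50 mm
  z 0.056 along 20..50 mm
  z 0.064 along 25..48 mm
held? 0.61 [0.576 0.192 0.018] [0.632 0.226 0.045]
  z 0.016 along -59..-4 mm
  z 0.024 along -59..-5 mm
  z 0.032 along -58..-8 mm
  z 0.040 along -49..-4 mm
tin conf 0.80 sat 205 n 297 zmed 0.034 ctr [ 0.6657 -0.3326] size 60 36 yaw -0.466
tin conf 0.79 sat 7 n 248 zmed 0.035 ctr [ 0.5587 -0.2961] size 59 36 yaw -0.385
tin conf 0.77 sat 7 n 225 zmed 0.042 ctr [0.6032 0.205 ] size 56 35 yaw -0.023
tin conf 0.50 sat 7 n 241 zmed 0.035 ctr [ 0.6097 -0.2034] size 57 35 yaw -0.245
tin conf 0.49 sat 205 n 259 zmed 0.035 ctr [ 0.5854 -0.4   ] size 58 37 yaw 1.344
```

The second tin tipped over inside the lane, probably on a grip slackening (force spike on lowering). Look at it.

```bash
python3 -c "
from h import *
cam('wrist','wa.png');cam('side','sa.png')
a=cv2.imread('pics/sa.png')[200:320,110:290];b=cv2.imread('pics/wa.png');cv2.imwrite('pics/sac.png',np.hstack([cv2.resize(a,(450,300)),cv2.resize(b[:250,130:],(350,300))]))"
```

```text
(no output)
```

View pics/sac.png

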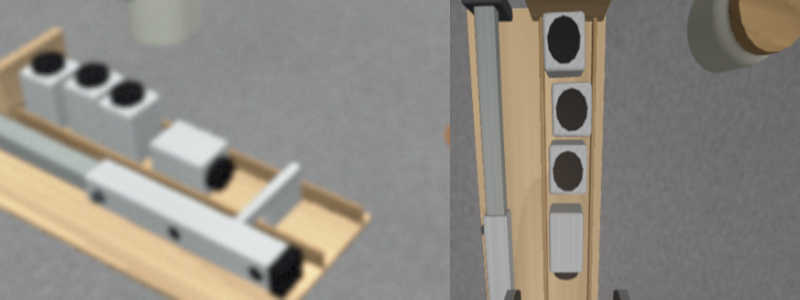

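Wrist/side view: three tins stand in the lane. The fallen one lies in the lane at side (190,150) with its cap to the robot. I can pivot it up right there.

```bash
python3 -c "
from h import *
b=tin_near('wrist',(.603,.205));print(rk(b[1]));grip(b,-.021);b=tin_near('side',(.603,.205));print(rk(b[1]))"
```

```text
tin (np.float64(0.003571441864906049), array([0.60606281, 0.20683696]), 60.26184844970703, 35.71629333496094, np.float64(-0.11382510288664083), 0.91, np.float64(1.0))
[-0.0232494   0.00209515]
delta to (0.5852 0.2092): -0.0467 0.0062 turn -0.0172  z 0.1777
tin (np.float64(0.012247380254023707), array([0.61512213, 0.20674707]), 79.52674865722656, 37.82929611206055, np.float64(-0.11372949540350685), 0.57, np.float64(7.0))
[-0.01422395  0.00288306]
```

Emit:
send_rows([
  [0.5, [-0.0467, 0.0055, 0], -0.017],
  [0.5, [0, 0, -0.04], 0],
  [0.5, [0, 0, -0.045], 0],
  [0.5, [0, 0, -0.04], 0],
  [0.5, [0, 0, -0.02], 0],
])

```text
time: 41.95
tcp_pos: [0.5838, 0.2081, 0.0304]
tcp_rot: [-0.002, -0.666, 0.746, 0.001]
ft_force: [0.1, -0.0, 0.4]
opening: 0.5
```

Emit:
send_rows([
  [0.5, [0, 0, -0.009], 0],
  [0.5, [0, 0, 0], 0],
  [0.41, [0, 0, 0], 0],
  [0.41, [0, 0, 0], 0],
  [0.41, [0, 0, 0], 0],
])

```text
time: 42.45
tcp_pos: [0.5863, 0.209, 0.026]
tcp_rot: [0.001, -0.666, 0.746, -0.0]
ft_force: [-0.7, -0.6, -1.1]
opening: 0.415
```

Emit:
send_rows([
  [0.41, [0, 0, 0.02], 0],
  [0.41, [0, 0, 0.022], 0],
  [0.415, [0, 0, 0], 0],
  [0.418, [0, 0, 0], 0],
  [0.4195, [0, 0, 0], 0],
])

```text
time: 42.95
tcp_pos: [0.5852, 0.2086, 0.0663]
tcp_rot: [-0.0, -0.666, 0.746, 0.0]
ft_force: [-0.0, -0.4, -1.1]
opening: 0.42
```

Emit:
send_rows([
  [0.42, [0, 0, 0], 0],
  [0.4203, [0, 0, 0], 0],
  [0.4203, [0, 0, 0], 0],
  [0.4206, [0, 0, 0], 0],
  [0.4206, [0, 0, 0], 0],
])

```text
time: 43.45
tcp_pos: [0.5856, 0.2087, 0.0666]
tcp_rot: [-0.0, -0.666, 0.746, 0.0]
ft_force: [-0.1, -0.0, -2.0]
opening: 0.423
```

```bash
python3 -c "
from h import *
held(R=.05)"
```

```text
t 43.45 tcp [0.5856 0.2087 0.0666] jawyaw(mod pi) 1.4571 open 0.423 f [-0.1 -0.  -2. ] j7 -2.08
held? 0.64 [0.565 0.198 0.031] [0.617 0.227 0.085]
  z 0.024 along 8..20 mm
  z 0.032 along 4..26 mm
  z 0.040 along -3..30 mm
  z 0.048 along -9..32 mm
  z 0.056 along -19..28 mm
  z 0.064 along -22..-9 mm
  z 0.072 along -19..-10 mm
  z 0.080 along -11..4 mm
```

Emit:
send_rows([
  [0.4207, [0, 0, 0], 0],
  [0.4208, [0, 0, 0], 0],
  [0.4208, [0, 0, 0], 0],
])

```text
time: 43.85
tcp_pos: [0.5856, 0.2088, 0.0668]
tcp_rot: [0.0, -0.666, 0.746, 0.0]
ft_force: [-0.2, -0.1, -1.5]
opening: 0.418
```

```bash
python3 -c "
from h import *
held(R=.05)"
```

```text
t 43.85 tcp [0.5856 0.2088 0.0668] jawyaw(mod pi) 1.4571 open 0.418 f [-0.2 -0.1 -1.5] j7 -2.08
held? 0.63 [0.566 0.186 0.007] [0.62  0.228 0.085]
  z 0.000 along 24..69 mm
  z 0.008 along 16..45 mm
  z 0.024 along 7..19 mm
  z 0.032 along 2..26 mm
  z 0.040 along -1..33 mm
  z 0.048 along -9..34 mm
  z 0.056 along -19..26 mm
  z 0.064 along -22..-3 mm
  z 0.072 along -19..-3 mm
  z 0.080 along -11..5 mm
```

Emit:
send_rows([
  [0.4209, [0, 0, 0], 0],
  [0.421, [0, 0, 0], 0],
  [0.421, [0, 0, 0], 0],
])

```text
time: 44.25
tcp_pos: [0.5856, 0.2087, 0.0668]
tcp_rot: [-0.0, -0.666, 0.746, 0.0]
ft_force: [-0.6, -0.3, 0.0]
opening: 0.423
```

```bash
python3 -c "
from h import *
held(R=.05)"
```

```text
t 44.25 tcp [0.5856 0.2087 0.0668] jawyaw(mod pi) 1.4570 open 0.423 f [-0.6 -0.3  0. ] j7 -2.08
held? 0.84 [0.563 0.196 0.026] [0.61  0.228 0.084]
  z 0.024 along -3..18 mm
  z 0.032 along -7..25 mm
  z 0.040 along -12..28 mm
  z 0.048 along -17..22 mm
  z 0.056 along -22..17 mm
  z 0.064 along -22..-9 mm
  z 0.072 along -22..-4 mm
  z 0.080 along -13..5 mm
```

Emit:
send_rows([
  [0.421, [0, 0, -0.006], 0],
  [0.421, [0, 0, -0.006], 0],
  [0.421, [0, 0, -0.004], 0],
  [0.421, [0, 0, -0.004], 0],
  [0.421, [0, 0, 0], 0],
])

```text
time: 44.85
tcp_pos: [0.5854, 0.2087, 0.0462]
tcp_rot: [-0.0, -0.666, 0.746, 0.0]
ft_force: [-0.1, -0.1, -0.8]
opening: 0.421
```

```bash
python3 -c "
from h import *
held(R=.05)"
```

```text
t 44.85 tcp [0.5854 0.2087 0.0462] jawyaw(mod pi) 1.4572 open 0.421 f [-0.1 -0.1 -0.8] j7 -2.08
held? 0.66 [0.564 0.196 0.018] [0.609 0.228 0.074]
  z 0.016 along -7..22 mm
  z 0.024 along -11..27 mm
  z 0.032 along -15..23 mm
  z 0.040 along -19..10 mm
  z 0.048 along -22..-13 mm
  z 0.056 along -22..-11 mm
  z 0.064 along -20..6 mm
  z 0.072 along -6..0 mm
```

Emit:
send_rows([
  [0.421, [0, 0, -0.004], 0],
  [0.421, [0, 0, -0.004], 0],
  [0.421, [0, 0, 0], 0],
])

```text
time: 45.25
tcp_pos: [0.5855, 0.2087, 0.0384]
tcp_rot: [-0.0, -0.666, 0.746, 0.0]
ft_force: [-0.2, 0.3, -0.1]
opening: 0.425
```

```bash
python3 -c "
from h import *
held(R=.05)"
```

```text
t 45.25 tcp [0.5855 0.2087 0.0384] jawyaw(mod pi) 1.4571 open 0.425 f [-0.2  0.3 -0.1] j7 -2.08
held? 0.64 [0.564 0.198 0.02 ] [0.61  0.228 0.073]
  z 0.016 along -7..25 mm
  z 0.024 along -10..27 mm
  z 0.032 along -15..23 mm
  z 0.040 along -19..-8 mm
  z 0.048 along -21..-15 mm
  z 0.056 along -22..-9 mm
  z 0.064 along -19..2 mm
  z 0.072 along -7..2 mm
```

It's resting on its corner at about 25°, and heavy-base self-righting should do the rest. Release.

Emit:
send_rows([
  [0.424, [0, 0, 0], 0],
  [0.43, [0, 0, 0], 0],
  [0.45, [0, 0, 0], 0],
  [0.45, [0, 0, 0], 0],
  [0.5, [0, 0, 0], 0],
])

```text
time: 45.85
tcp_pos: [0.5856, 0.2087, 0.0388]
tcp_rot: [0.0, -0.666, 0.746, 0.0]
ft_force: [-0.3, -1.0, 0.4]
opening: 0.503
```

```bash
python3 -c "
from h import *
held(R=.05)"
```

```text
t 45.85 tcp [0.5856 0.2087 0.0388] jawyaw(mod pi) 1.4571 open 0.503 f [-0.3 -1.   0.4] j7 -2.08
held? 0.89 [0.577 0.186 0.011] [0.62  0.233 0.07 ]
  z 0.008 along 0..7 mm
  z 0.016 along 0..28 mm
  z 0.024 along 0..31 mm
  z 0.032 along 1..32 mm
  z 0.040 along -8..33 mm
  z 0.048 along -0..18 mm
  z 0.056 along 1..10 mm
  z 0.064 along -11..25 mm
```

Upright again, centre ≈ rack −0.026. Grip it and slide it up to its neighbour.

Emit:
send_rows([
  [0.5, [0.017, -0.0017, 0], 0],
  [0.5, [0, 0, 0], 0.017],
  [0, [0, 0, 0], 0],
  [0, [0, 0, 0], 0],
  [0, [0, 0, 0], 0],
], squeeze=25)

```text
time: 46.45
tcp_pos: [0.6023, 0.207, 0.0389]
tcp_rot: [0.0, -0.672, 0.74, -0.0]
ft_force: [1.9, -0.6, 1.2]
opening: 0.414
```

Emit:
send_rows([
  [0, [0, 0, 0.001], 0],
  [0, [0.01, -0.0015, 0], 0],
  [0, [0.01, -0.0015, 0], 0],
  [0, [0.004, -0.0005, 0], 0],
  [0, [0, 0, 0], 0],
])

```text
time: 46.95
tcp_pos: [0.6276, 0.203, 0.0395]
tcp_rot: [0.0, -0.672, 0.741, -0.0]
ft_force: [0.3, 0.1, -0.9]
opening: 0.413
```

```bash
python3 -c "
from h import *
print(rk(state()['tcp_pos']));held(R=.05)"
```

```text
[-0.0014663   0.00034276]
t 46.95 tcp [0.6276 0.203  0.0395] jawyaw(mod pi) 1.4731 open 0.413 f [ 0.3  0.1 -0.9] j7 -2.04
held? 0.84 [0.61  0.189 0.011] [0.639 0.223 0.069]
  z 0.008 along -18..-4 mm
  z 0.016 along -18..15 mm
  z 0.024 along -18..12 mm
  z 0.032 along -17..-6 mm
  z 0.040 along -17..-10 mm
  z 0.048 along -17..-11 mm
  z 0.056 along -17..-6 mm
  z 0.064 along -12..7 mm
held? 0.54 [0.654 0.212 0.016] [0.691 0.218 0.057]
  z 0.008 along 26..54 mm
  z 0.016 along 26..58 mm
  z 0.024 along 25..58 mm
  z 0.032 along 26..59 mm
  z 0.040 along 27..63 mm
  z 0.048 along 24..60 mm
  z 0.056 along 20..58 mm
```

Emit:
send_rows([
  [0, [0.003, -0.0003, 0], 0],
  [0, [0.002, 0, -0.001], 0],
  [0, [0, 0, 0], 0],
  [0.5, [0, 0, 0], 0],
  [0.5, [0, 0, 0], 0],
])

```text
time: 47.55
tcp_pos: [0.6317, 0.2032, 0.0389]
tcp_rot: [0.0, -0.672, 0.74, -0.0]
ft_force: [0.0, -0.2, 0.3]
opening: 0.504
```

Emit:
send_rows([
  [0.5, [0, 0, 0], 0],
  [0.5, [0, 0, 0.03], 0],
  [0.5, [0, 0, 0.045], 0],
  [0.6, [0, 0, 0.045], 0],
  [0.6, [-0.005, -0.03, 0.03], -0.01],
], squeeze=20)

```text
time: 48.05
tcp_pos: [0.6272, 0.1783, 0.1919]
tcp_rot: [0.003, -0.671, 0.742, 0.001]
ft_force: [0.8, 0.8, -0.6]
opening: 0.597
```

Emit:
send_rows([
  [0.6, [-0.005, -0.046, 0], -0.02],
  [0.6, [-0.005, -0.046, 0], -0.02],
  [0.6, [-0.005, -0.046, 0], -0.02],
  [0.6, [-0.005, -0.046, 0], -0.02],
  [0.6, [-0.005, -0.046, 0], -0.02],
])

```text
time: 48.55
tcp_pos: [0.6012, -0.0585, 0.1891]
tcp_rot: [0.0, -0.63, 0.776, -0.0]
ft_force: [1.6, -0.9, 0.8]
opening: 0.6
```

Emit:
send_rows([
  [0.6, [-0.005, -0.046, 0], -0.02],
  [0.6, [-0.005, -0.046, 0], -0.018],
  [0.6, [-0.004, -0.046, 0], 0],
  [0.6, [0, 0, 0], 0],
  [0.6, [0, 0, 0], 0],
])

```text
time: 49.05
tcp_pos: [0.5871, -0.1963, 0.1887]
tcp_rot: [-0.0, -0.614, 0.789, -0.0]
ft_force: [0.2, 0.7, 0.4]
opening: 0.602
```

```bash
python3 -c "
from h import *
lane('top');lane('side');b=tin_near('wrist',(.61,-.203)) or tin_near('top',(.61,-.203));st();grip(b,-.021)"
```

```text
in lane 0.69 rack [0.1241 0.0022] zmax 0.069 size 36 36
in lane 0.58 rack [ 0.0785 -0.0041] zmax 0.068 size 42 36
in lane 0.85 rack [0.1247 0.0075] zmax 0.069 size 42 37
in lane 0.80 rack [ 0.0794 -0.0019] zmax 0.069 size 41 38
tin (np.float64(0.004381033297103897), array([ 0.61366461, -0.20540085]), 60.42001724243164, 35.901145935058594, np.float64(-0.23096024869214116), 0.63, np.float64(3.0))
t 49.35 tcp [ 0.588  -0.1933  0.1888] jawyaw(mod pi) 1.3281 open 0.599 f [0.6 0.3 1.1] j7 -1.53
delta to (0.5932 -0.2006): 0.0052 -0.0073 turn 0.0117  z 0.1888
```

Emit:
send_rows([
  [0.6, [0.0052, -0.007, -0.035], 0.012],
  [0.6, [0, 0, -0.045], 0],
  [0.6, [0, 0, -0.045], 0],
  [0.6, [0, 0, -0.035], 0],
  [0.6, [0, 0, -0.0135], 0],
])

```text
time: 49.85
tcp_pos: [0.5911, -0.2002, 0.0119]
tcp_rot: [-0.001, -0.621, 0.784, 0.002]
ft_force: [0.4, -0.8, 0.6]
opening: 0.602
```

Emit:
send_rows([
  [0.6, [0, 0, 0], 0],
  [0.41, [0, 0, 0], 0],
  [0.41, [0, 0, 0], 0],
  [0.41, [0, 0, 0], 0],
  [0.41, [0, 0, 0.02], 0],
])

```text
time: 50.35
tcp_pos: [0.5918, -0.2014, 0.0346]
tcp_rot: [-0.001, -0.62, 0.784, 0.001]
ft_force: [0.4, -0.4, -1.4]
opening: 0.415
```

Emit:
send_rows([
  [0.41, [0, 0, 0.022], 0],
  [0.415, [0, 0, 0], 0],
  [0.418, [0, 0, 0], 0],
  [0.4195, [0, 0, 0], 0],
  [0.42, [0, 0, 0], 0],
])

```text
time: 50.85
tcp_pos: [0.5924, -0.2016, 0.0565]
tcp_rot: [-0.0, -0.62, 0.784, 0.001]
ft_force: [1.3, 0.2, -1.7]
opening: 0.42
```

Emit:
send_rows([
  [0.4203, [0, 0, 0], 0],
  [0.4205, [0, 0, 0], 0],
  [0.4207, [0, 0, 0], 0],
  [0.4208, [0, 0, 0], 0],
  [0.4208, [0, 0, 0], 0],
])

```text
time: 51.35
tcp_pos: [0.5929, -0.2018, 0.0573]
tcp_rot: [0.0, -0.62, 0.784, -0.0]
ft_force: [-0.1, 0.4, -2.2]
opening: 0.421
```

```bash
python3 -c "
from h import *
held(R=.05)"
```

```text
t 51.35 tcp [ 0.5929 -0.2018  0.0573] jawyaw(mod pi) 1.3381 open 0.421 f [-0.1  0.4 -2.2] j7 -1.50
held? 0.61 [ 0.569 -0.211  0.016] [ 0.607 -0.18   0.074]
  z 0.016 along -18..13 mm
  z 0.024 along -21..15 mm
  z 0.032 along -22..13 mm
  z 0.040 along -23..10 mm
  z 0.048 along -25..9 mm
  z 0.056 along -25..-6 mm
  z 0.064 along -23..-7 mm
  z 0.072 along -18..-1 mm
```

Nearly vertical already (~12°). Lower and release to stand.

Emit:
send_rows([
  [0.4207, [0, 0, -0.006], 0],
  [0.4207, [0, 0, -0.006], 0],
  [0.4207, [0, 0, -0.003], 0],
  [0.424, [0, 0, 0], 0],
  [0.43, [0, 0, 0], 0],
])

```text
time: 51.95
tcp_pos: [0.5925, -0.2017, 0.042]
tcp_rot: [-0.0, -0.62, 0.784, 0.0]
ft_force: [0.0, -0.4, -0.1]
opening: 0.432
```

Emit:
send_rows([
  [0.5, [0, 0, 0], 0],
  [0.5, [0, 0, 0], 0],
])

```text
time: 52.15
tcp_pos: [0.5928, -0.2018, 0.0424]
tcp_rot: [-0.0, -0.62, 0.784, 0.0]
ft_force: [0.2, -0.2, 0.8]
opening: 0.503
```

```bash
python3 -c "
from h import *
held(R=.05)"
```

```text
t 52.15 tcp [ 0.5928 -0.2018  0.0424] jawyaw(mod pi) 1.3381 open 0.503 f [ 0.2 -0.2  0.8] j7 -1.50
```

```bash
python3 -c "
from h import *
held(R=.07);stand((.59,-.2));c=cam('side');P=cloud(c,np.ones((384,512),bool));Q=P[(np.hypot(P[:,0]-.585,P[:,1]+.2)<.045)&(P[:,2]>.008)&(P[:,2]<.03)];print(len(Q),np.percentile(Q,3,axis=0),np.percentile(Q,97,axis=0))"
```

```text
t 52.25 tcp [ 0.5928 -0.2018  0.0424] jawyaw(mod pi) 1.3381 open 0.501 f [ 0.4 -0.6  0.1] j7 -1.50
held? 0.66 [ 0.576 -0.215  0.003] [ 0.614 -0.18   0.063]
  z 0.000 along -15..45 mm
  z 0.008 along -16..21 mm
  z 0.016 along -15..17 mm
  z 0.024 along -15..19 mm
  z 0.032 along -16..16 mm
  z 0.040 along -16..-1 mm
  z 0.048 along -15..-3 mm
  z 0.056 along -10..8 mm
124 [ 0.5764194  -0.21017894  0.00858353] [ 0.61395334 -0.18201829  0.02898311]
```

Standing, centre +2 mm. Grip and carry to the lane at rack x ≈ −0.040.

Emit:
send_rows([
  [0.5, [0.002, -0.0005, -0.01], 0],
  [0.5, [0, 0, 0], 0],
  [0, [0, 0, 0], 0],
  [0, [0, 0, 0], 0],
  [0, [0, 0, 0], 0],
], squeeze=30)

```text
time: 53.0
tcp_pos: [0.5947, -0.2022, 0.0322]
tcp_rot: [-0.0, -0.62, 0.784, 0.0]
ft_force: [-0.3, -0.3, -0.4]
opening: 0.414
```

Emit:
send_rows([
  [0, [0, 0, 0], 0],
  [0, [0, 0, 0.03], 0],
  [0, [0, 0, 0.04], 0],
  [0, [0, 0, 0.04], 0.016],
  [0, [-0.0005, 0.03, 0], 0.02],
])

```text
time: 53.5
tcp_pos: [0.5967, -0.1781, 0.1481]
tcp_rot: [0.002, -0.632, 0.775, -0.005]
ft_force: [1.1, -0.7, -2.6]
opening: 0.41
```

Emit:
send_rows([
  [0, [-0.0005, 0.045, 0], 0.02],
  [0, [-0.0005, 0.045, 0], 0.02],
  [0, [-0.0005, 0.045, 0], 0.02],
  [0, [-0.0005, 0.045, 0], 0.02],
  [0, [-0.0005, 0.045, 0], 0.02],
])

```text
time: 54.0
tcp_pos: [0.5915, 0.0545, 0.1425]
tcp_rot: [0.0, -0.672, 0.74, -0.0]
ft_force: [0.8, 0.2, -1.7]
opening: 0.414
```

Emit:
send_rows([
  [0, [-0.0005, 0.045, 0], 0],
  [0, [-0.0005, 0.045, 0], 0],
  [0, [-0.0005, 0.045, 0], 0],
  [0, [0, 0.019, 0], 0],
  [0, [0, 0, 0], 0],
])

```text
time: 54.5
tcp_pos: [0.5894, 0.2115, 0.1421]
tcp_rot: [0.001, -0.674, 0.738, 0.001]
ft_force: [-0.8, -1.0, -2.1]
opening: 0.411
```

Emit:
send_rows([
  [0, [0, 0, 0], 0],
  [0, [0, 0, 0], 0],
])

```text
time: 54.7
tcp_pos: [0.5906, 0.2048, 0.1423]
tcp_rot: [-0.0, -0.671, 0.741, -0.0]
ft_force: [-0.5, 0.8, -0.9]
opening: 0.414
```

```bash
python3 -c "
from h import *
held(R=.07);w=wd(-.0395);goto(w[0],w[1],1.4738)"
```

```text
t 54.70 tcp [0.5906 0.2048 0.1423] jawyaw(mod pi) 1.4720 open 0.414 f [-0.5  0.8 -0.9] j7 -2.05
held? 0.91 [0.614 0.19  0.013] [0.65  0.223 0.068]
  z 0.008 along 23..33 mm
  z 0.016 along 23..56 mm
  z 0.024 along 24..57 mm
  z 0.032 along 24..57 mm
  z 0.040 along 24..55 mm
  z 0.048 along 24..56 mm
  z 0.056 along 25..57 mm
  z 0.064 along 30..53 mm
held? 0.76 [0.573 0.192 0.118] [0.603 0.224 0.173]
  z 0.112 along -16..10 mm
  z 0.120 along -17..13 mm
  z 0.128 along -17..12 mm
  z 0.136 along -17..-9 mm
  z 0.144 along -17..-13 mm
  z 0.152 along -17..-13 mm
  z 0.160 along -17..-7 mm
  z 0.168 along -11..6 mm
delta to (0.5897 0.2063): -0.0009 0.0015 turn 0.0021  z 0.1424
```

Emit:
send_rows([
  [0, [-0.001, 0.001, -0.035], 0.002],
  [0, [0, 0, -0.03], 0],
  [0, [0, 0, -0.02], 0],
  [0, [0, 0, -0.01], 0],
  [0, [0, 0, -0.004], 0],
])

```text
time: 55.3
tcp_pos: [0.5892, 0.2068, 0.0426]
tcp_rot: [-0.001, -0.672, 0.74, 0.0]
ft_force: [0.2, 0.0, -0.9]
opening: 0.415
```

Emit:
send_rows([
  [0, [0, 0, 0], 0],
  [0, [0, 0, -0.002], 0],
  [0, [0, 0, 0], 0],
])

```text
time: 55.6
tcp_pos: [0.5898, 0.2079, 0.0421]
tcp_rot: [0.001, -0.673, 0.74, -0.0]
ft_force: [-0.5, -0.3, -1.6]
opening: 0.412
```

```bash
python3 -c "
from h import *
held(R=.07)"
```

```text
t 55.60 tcp [0.5898 0.2079 0.0421] jawyaw(mod pi) 1.4760 open 0.412 f [-0.5 -0.3 -1.6] j7 -2.05
held? 0.89 [0.573 0.193 0.016] [0.605 0.227 0.073]
  z 0.016 along -17..14 mm
  z 0.024 along -17..14 mm
  z 0.032 along -17..11 mm
  z 0.040 along -17..-6 mm
  z 0.048 along -17..-12 mm
  z 0.056 along -17..-7 mm
  z 0.064 along -15..3 mm
  z 0.072 along -11..8 mm
```

Emit:
send_rows([
  [0, [0.003, -0.0015, 0], 0],
  [0, [0.001, 0, 0], 0],
  [0, [0, 0, -0.0035], 0],
  [0, [0, 0, 0], 0],
  [0.5, [0, 0, 0], 0],
])

```text
time: 56.2
tcp_pos: [0.5932, 0.2062, 0.0377]
tcp_rot: [-0.0, -0.673, 0.74, 0.0]
ft_force: [-0.1, -0.1, -0.1]
opening: 0.497
```

Emit:
send_rows([
  [0.5, [0, 0, 0], 0],
  [0.5, [0, 0, 0], 0],
  [0.5, [0, 0, 0.03], 0],
  [0.5, [0, 0, 0.045], 0],
  [0.6, [0, 0, 0.045], 0],
], squeeze=20)

```text
time: 56.7
tcp_pos: [0.5928, 0.206, 0.1588]
tcp_rot: [-0.001, -0.673, 0.74, 0.0]
ft_force: [0.0, -0.2, -0.2]
opening: 0.601
```

Emit:
send_rows([
  [0.6, [-0.004, -0.03, 0.03], -0.028],
  [0.6, [-0.005, -0.046, 0], -0.028],
  [0.6, [-0.005, -0.046, 0], -0.028],
  [0.6, [-0.005, -0.046, 0], -0.028],
  [0.6, [-0.005, -0.046, 0], -0.028],
])

```text
time: 57.2
tcp_pos: [0.5689, -0.0094, 0.1881]
tcp_rot: [0.0, -0.619, 0.785, -0.0]
ft_force: [1.3, -0.0, 0.7]
opening: 0.602
```

Emit:
send_rows([
  [0.6, [-0.005, -0.046, 0], -0.028],
  [0.6, [-0.005, -0.046, 0], -0.028],
  [0.6, [-0.005, -0.046, 0], -0.028],
  [0.6, [-0.005, -0.046, 0], -0.028],
  [0.6, [-0.005, -0.046, 0], -0.028],
])

```text
time: 57.7
tcp_pos: [0.5439, -0.2395, 0.188]
tcp_rot: [0.0, -0.563, 0.827, -0.0]
ft_force: [1.0, 0.3, 0.3]
opening: 0.602
```

Emit:
send_rows([
  [0.6, [-0.005, -0.05, 0], 0],
  [0.6, [0, 0, 0], 0],
  [0.6, [0, 0, 0], 0],
])

```text
time: 58.0
tcp_pos: [0.5386, -0.289, 0.1876]
tcp_rot: [-0.0, -0.562, 0.827, 0.0]
ft_force: [0.3, 1.5, -0.7]
opening: 0.597
```

```bash
cat >> h.py <<'E'
def profile():
    "height profile along the lane axis (side camera), near +y face"
    c=cam('side');P=cloud(c,np.ones((384,512),bool));r=np.c_[(P[:,:2]-O)@np.array([[np.cos(RY),-np.sin(RY)],[np.sin(RY),np.cos(RY)]]),P[:,2]]
    k=(abs(r[:,1])<.022)&(r[:,2]>.045);r=r[k];h,e=np.histogram(r[:,0],bins=np.arange(-.13,.16,.004))
    print(' '.join('%d:%d'%(1000*e[i],h[i]) for i in range(len(h)) if h[i]))
E
python3 -c "
from h import *
profile();b=tin_near('wrist',(.559,-.296)) or tin_near('top',(.559,-.296));st();grip(b,-.021)"
```

```text
-113:1 -109:26 -105:22 -101:1 -53:82 -49:57 -45:53 -41:35 -37:40 -33:35 -29:35 -25:30 -21:17 -17:11 -13:43 -9:61 -5:42 -1:32 2:36 6:32 10:30 14:20 18:13 22:21 26:45 30:48 34:41 38:29 42:34 46:30 50:24 54:17 58:10 62:11 66:50 70:50 74:33 78:37 82:31 86:26 90:29 94:21 98:13 102:2 106:15 110:69 114:39 118:42 122:28 126:27 130:21 134:17 138:18 142:3 146:20 150:89 154:20
tin (np.float64(0.0032387819974300514), array([ 0.56184668, -0.29754471]), 60.022430419921875, 35.76322937011719, np.float64(-0.3878539927275426), 0.97, np.float64(3.0))
t 58.15 tcp [ 0.5399 -0.2857  0.1878] jawyaw(mod pi) 1.1983 open 0.606 f [ 0.2 -0.4 -0.6] j7 -1.44
delta to (0.5424 -0.2896): 0.0025 -0.0039 turn -0.0154  z 0.1878
```

Lane profile: free slot from −0.0525 to −0.100 for the last tin, target centre −0.076. Now the last tin.

Emit:
send_rows([
  [0.6, [0.0025, -0.0035, -0.035], -0.015],
  [0.6, [0, 0, -0.045], 0],
  [0.6, [0, 0, -0.045], 0],
  [0.6, [0, 0, -0.035], 0],
  [0.6, [0, 0, -0.0125], 0],
])

```text
time: 58.65
tcp_pos: [0.5407, -0.2882, 0.0121]
tcp_rot: [-0.001, -0.558, 0.83, 0.002]
ft_force: [-0.2, -0.3, -0.4]
opening: 0.603
```

Emit:
send_rows([
  [0.6, [0, 0, 0], 0],
  [0.41, [0, 0, 0], 0],
  [0.41, [0, 0, 0], 0],
  [0.41, [0, 0, 0], 0],
  [0.41, [0, 0, 0.02], 0],
])

```text
time: 59.15
tcp_pos: [0.541, -0.2905, 0.0347]
tcp_rot: [-0.001, -0.557, 0.831, 0.001]
ft_force: [-0.3, 0.3, -0.7]
opening: 0.413
```

Emit:
send_rows([
  [0.41, [0, 0, 0.022], 0],
  [0.415, [0, 0, 0], 0],
  [0.418, [0, 0, 0], 0],
  [0.4195, [0, 0, 0], 0],
  [0.42, [0, 0, 0], 0],
])

```text
time: 59.65
tcp_pos: [0.5414, -0.2908, 0.0566]
tcp_rot: [-0.0, -0.557, 0.831, 0.001]
ft_force: [0.1, 0.1, -1.2]
opening: 0.422
```

Emit:
send_rows([
  [0.4203, [0, 0, 0], 0],
  [0.4205, [0, 0, 0], 0],
  [0.4207, [0, 0, 0], 0],
  [0.4208, [0, 0, 0], 0],
  [0.4208, [0, 0, 0], 0],
])

```text
time: 60.15
tcp_pos: [0.5419, -0.2911, 0.0572]
tcp_rot: [-0.0, -0.557, 0.831, -0.0]
ft_force: [0.5, -0.1, -1.2]
opening: 0.424
```

```bash
python3 -c "
from h import *
held(R=.05)"
```

```text
t 60.15 tcp [ 0.5419 -0.2911  0.0572] jawyaw(mod pi) 1.1811 open 0.424 f [ 0.5 -0.1 -1.2] j7 -1.43
held? 0.76 [ 0.531 -0.365  0.003] [ 0.595 -0.272  0.079]
  z 0.000 along 29..120 mm
  z 0.040 along 0..51 mm
  z 0.048 along -9..47 mm
  z 0.056 along -10..49 mm
  z 0.064 along -10..47 mm
  z 0.072 along -7..48 mm
```

Emit:
send_rows([
  [0.4209, [0, 0, 0], 0],
  [0.4209, [0, 0, 0], 0],
  [0.4209, [0, 0, 0], 0],
])

```text
time: 60.55
tcp_pos: [0.5418, -0.2911, 0.0573]
tcp_rot: [0.0, -0.557, 0.831, -0.0]
ft_force: [0.4, -0.0, 0.0]
opening: 0.426
```

```bash
python3 -c "
from h import *
held(R=.05)"
```

```text
t 60.55 tcp [ 0.5418 -0.2911  0.0573] jawyaw(mod pi) 1.1810 open 0.426 f [ 0.4 -0.   0. ] j7 -1.43
held? 0.74 [ 0.532 -0.366  0.003] [ 0.613 -0.276  0.079]
  z 0.000 along 64..121 mm
  z 0.040 along 1..52 mm
  z 0.048 along -8..49 mm
  z 0.056 along -10..50 mm
  z 0.064 along -9..47 mm
  z 0.072 along -6..47 mm
```

Emit:
send_rows([
  [0.421, [0, 0, 0], 0],
  [0.421, [0, 0, 0], 0],
])

```text
time: 60.85
tcp_pos: [0.5418, -0.291, 0.0573]
tcp_rot: [0.0, -0.557, 0.831, 0.0]
ft_force: [-0.5, 0.6, -0.3]
opening: 0.417
```

```bash
python3 -c "
from h import *
held(R=.05)"
```

```text
t 60.85 tcp [ 0.5418 -0.291   0.0573] jawyaw(mod pi) 1.1811 open 0.417 f [-0.5  0.6 -0.3] j7 -1.43
```

```bash
python3 -c "
from h import *
held(R=.07);held('wrist')"
```

```text
t 60.95 tcp [ 0.5419 -0.291   0.0573] jawyaw(mod pi) 1.1811 open 0.423 f [ 0.9  0.2 -1. ] j7 -1.43
held? 0.80 [ 0.532 -0.304  0.046] [ 0.591 -0.277  0.079]
  z 0.040 along 7..50 mm
  z 0.048 along -10..48 mm
  z 0.056 along -11..48 mm
  z 0.064 along -10..48 mm
  z 0.072 along -6..48 mm
t 61.05 tcp [ 0.5419 -0.2911  0.0573] jawyaw(mod pi) 1.1810 open 0.418 f [-0.4  0.3 -1.2] j7 -1.43
held? 0.82 [ 0.537 -0.321  0.053] [ 0.592 -0.281  0.076]
  z 0.048 along 44..52 mm
  z 0.056 along 43..52 mm
  z 0.064 along -10..51 mm
  z 0.072 along 2..47 mm
```

Still horizontal. Continue.

Emit:
send_rows([
  [0.4212, [0, 0, 0], 0],
  [0.4212, [0, 0, 0], 0],
])

```text
time: 61.35
tcp_pos: [0.542, -0.2911, 0.0574]
tcp_rot: [0.0, -0.557, 0.831, -0.0]
ft_force: [0.1, 0.7, 0.5]
opening: 0.42
```

```bash
python3 -c "
from h import *
held(R=.07)"
```

```text
t 61.35 tcp [ 0.542  -0.2911  0.0574] jawyaw(mod pi) 1.1811 open 0.420 f [0.1 0.7 0.5] j7 -1.43
held? 0.56 [ 0.525 -0.301  0.006] [ 0.569 -0.27   0.065]
  z 0.000 along -2..31 mm
  z 0.008 along -6..26 mm
  z 0.016 along -9..30 mm
  z 0.024 along -13..25 mm
  z 0.032 along -15..22 mm
  z 0.040 along -18..19 mm
  z 0.048 along -18..16 mm
  z 0.056 along -15..0 mm
  z 0.064 along -7..0 mm
```

Emit:
send_rows([
  [0.4213, [0, 0, 0], 0],
  [0.4213, [0, 0, 0], 0],
])

```text
time: 61.65
tcp_pos: [0.5419, -0.2911, 0.0574]
tcp_rot: [0.0, -0.557, 0.831, -0.0]
ft_force: [-0.3, -0.4, -0.8]
opening: 0.421
```

```bash
python3 -c "
from h import *
held(R=.07)"
```

```text
t 61.65 tcp [ 0.5419 -0.2911  0.0574] jawyaw(mod pi) 1.1811 open 0.421 f [-0.3 -0.4 -0.8] j7 -1.43
held? 0.78 [ 0.535 -0.304  0.002] [ 0.578 -0.274  0.056]
  z 0.000 along -3..49 mm
  z 0.008 along -4..34 mm
  z 0.016 along -5..31 mm
  z 0.024 along -5..34 mm
  z 0.032 along -4..33 mm
  z 0.040 along -5..29 mm
  z 0.048 along -4..31 mm
```

Vertical, standing on the worktop. Open and check.

Emit:
send_rows([
  [0.43, [0, 0, 0], 0],
  [0.5, [0, 0, 0], 0],
  [0.5, [0, 0, 0], 0],
])

```text
time: 62.05
tcp_pos: [0.5419, -0.2911, 0.0573]
tcp_rot: [0.0, -0.557, 0.831, -0.0]
ft_force: [0.1, 1.2, -0.0]
opening: 0.5
```

```bash
python3 -c "
from h import *
held(R=.07)
s=state();p=s['tcp_pos'];c=cam('side');P=cloud(c,np.ones((384,512),bool));a=-.3897
Q=P-p;u=Q[:,0]*np.cos(a)+Q[:,1]*np.sin(a);v=-Q[:,0]*np.sin(a)+Q[:,1]*np.cos(a)
k=(P[:,2]>.01)&(P[:,2]<.035)&(abs(u)<.06)&(abs(v)<.03);print(np.percentile(u[k],[2,98]),np.percentile(v[k],[2,98]))"
```

```text
t 62.05 tcp [ 0.5419 -0.2911  0.0573] jawyaw(mod pi) 1.1811 open 0.500 f [ 0.1  1.2 -0. ] j7 -1.43
held? 0.85 [ 0.535 -0.304  0.006] [ 0.575 -0.274  0.06 ]
  z 0.000 along -3..31 mm
  z 0.008 along -4..32 mm
  z 0.016 along -4..33 mm
  z 0.024 along -6..32 mm
  z 0.032 along -5..31 mm
  z 0.040 along -5..31 mm
  z 0.048 along -3..27 mm
  z 0.056 along 1..11 mm
[-0.00374513  0.03158201] [-0.01570163  0.02010703]
```

Emit:
send_rows([
  [0.5, [0.013, -0.0053, 0], 0],
  [0.5, [0, 0, -0.025], 0],
  [0.5, [0, 0, 0], 0],
  [0, [0, 0, 0], 0],
  [0, [0, 0, 0], 0],
], squeeze=30)

```text
time: 62.7
tcp_pos: [0.5548, -0.2965, 0.0329]
tcp_rot: [0.0, -0.557, 0.831, -0.0]
ft_force: [0.8, -0.2, -0.9]
opening: 0.416
```

Emit:
send_rows([
  [0, [0, 0, 0], 0],
  [0, [0, 0, 0], 0],
  [0, [0, 0, 0.03], 0],
  [0, [0, 0, 0.04], 0],
  [0, [0, 0, 0.04], 0.013],
])

```text
time: 63.2
tcp_pos: [0.5544, -0.2962, 0.1436]
tcp_rot: [-0.0, -0.562, 0.827, 0.0]
ft_force: [0.2, 0.7, -0.9]
opening: 0.416
```

Emit:
send_rows([
  [0, [0, 0.042, 0], 0.028],
  [0, [0, 0.042, 0], 0.028],
  [0, [0, 0.042, 0], 0.028],
  [0, [0, 0.042, 0], 0.028],
  [0, [0, 0.042, 0], 0.028],
])

```text
time: 63.7
tcp_pos: [0.5547, -0.0848, 0.1428]
tcp_rot: [0.0, -0.619, 0.785, -0.0]
ft_force: [1.1, 0.6, -1.5]
opening: 0.413
```

Emit:
send_rows([
  [0, [0, 0.042, 0], 0.028],
  [0, [0, 0.042, 0], 0.028],
  [0, [0, 0.042, 0], 0.028],
  [0, [0, 0.042, 0], 0.028],
  [0, [0, 0.042, 0], 0.028],
])

```text
time: 64.2
tcp_pos: [0.5547, 0.1253, 0.1428]
tcp_rot: [0.0, -0.672, 0.74, -0.0]
ft_force: [1.0, 0.1, -1.8]
opening: 0.416
```

Emit:
send_rows([
  [0, [0, 0.042, 0], 0],
  [0, [-0.0015, 0.042, 0], 0],
  [0, [0, 0, 0], 0],
  [0, [0, 0, 0], 0],
  [0, [0, 0, 0], 0],
])

```text
time: 64.7
tcp_pos: [0.5535, 0.2063, 0.1425]
tcp_rot: [-0.0, -0.672, 0.741, -0.0]
ft_force: [-0.1, 0.6, -1.7]
opening: 0.416
```

```bash
python3 -c "
from h import *
held(R=.05);w=wd(-.076);goto(w[0],w[1],1.4738);profile()"
```

```text
t 64.70 tcp [0.5535 0.2063 0.1425] jawyaw(mod pi) 1.4728 open 0.416 f [-0.1  0.6 -1.7] j7 -2.05
held? 0.87 [0.537 0.192 0.116] [0.57  0.225 0.173]
  z 0.112 along -16..15 mm
  z 0.120 along -16..15 mm
  z 0.128 along -16..16 mm
  z 0.136 along -16..14 mm
  z 0.144 along -16..-11 mm
  z 0.152 along -16..-12 mm
  z 0.160 along -16..-7 mm
  z 0.168 along -10..6 mm
held? 0.62 [0.576 0.193 0.015] [0.608 0.225 0.069]
  z 0.008 along 23..45 mm
  z 0.016 along 23..52 mm
  z 0.024 along 23..52 mm
  z 0.032 along 23..51 mm
  z 0.040 along 23..52 mm
  z 0.048 along 23..52 mm
  z 0.056 along 24..53 mm
  z 0.064 along 29..51 mm
delta to (0.5534 0.2099): -0.0003 0.0039 turn 0.0019  z 0.1425
-130:8 -126:1 -122:102 -118:1023 -113:874 -109:495 -105:203 -101:43 -97:91 -93:341 -89:442 -85:248 -81:78 -77:54 -73:57 -69:50 -65:37 -61:23 -57:14 -53:89 -49:56 -45:52 -41:36 -37:43 -33:38 -29:35 -25:24 -21:20 -17:9 -13:48 -9:54 -5:40 -1:38 2:38 6:31 10:25 14:27 18:9 22:18 26:46 30:49 34:40 38:33 42:34 46:28 50:24 54:17 58:9 62:9 66:49 70:46 74:36 78:35 82:35 86:27 90:27 94:22 98:12 102:2 106:21 110:58 114:48 118:37 122:30 126:28 130:21 134:25 138:13 142:6 146:19 150:87 154:22
```

Emit:
send_rows([
  [0, [-0.002, 0.0025, -0.035], 0.002],
  [0, [0, 0, -0.03], 0],
  [0, [0, 0, -0.02], 0],
  [0, [0, 0, -0.01], 0],
  [0, [0, 0, -0.003], 0],
])

```text
time: 65.35
tcp_pos: [0.5511, 0.2093, 0.0435]
tcp_rot: [-0.001, -0.672, 0.74, 0.0]
ft_force: [0.3, -0.3, -0.8]
opening: 0.417
```

Emit:
send_rows([
  [0, [0, 0, 0], 0],
  [0, [0, 0, -0.003], 0],
  [0, [0, 0, 0], 0],
])

```text
time: 65.65
tcp_pos: [0.5517, 0.2103, 0.0419]
tcp_rot: [0.001, -0.673, 0.74, -0.0]
ft_force: [-0.2, 0.0, -0.7]
opening: 0.418
```

```bash
python3 -c "
from h import *
held(R=.03);print(rk(state()['tcp_pos']))"
```

```text
t 65.65 tcp [0.5517 0.2103 0.0419] jawyaw(mod pi) 1.4760 open 0.418 f [-0.2  0.  -0.7] j7 -2.05
held? 0.91 [0.536 0.196 0.019] [0.568 0.229 0.073]
  z 0.016 along -6..17 mm
  z 0.024 along -11..17 mm
  z 0.032 along -16..12 mm
  z 0.040 along -16..-7 mm
  z 0.048 along -16..-11 mm
  z 0.056 along -16..-8 mm
  z 0.064 along -14..0 mm
  z 0.072 along -10..4 mm
[-0.07774217  0.00025692]
```

Clean. Lower, release, retreat and check everything.

Emit:
send_rows([
  [0, [0.001, 0, -0.002], 0],
  [0, [0, 0, -0.0015], 0],
  [0, [0, 0, 0], 0],
  [0.5, [0, 0, 0], 0],
  [0.5, [0, 0, 0], 0],
])

```text
time: 66.25
tcp_pos: [0.5524, 0.2102, 0.0379]
tcp_rot: [0.0, -0.673, 0.74, -0.0]
ft_force: [0.4, -1.5, -0.6]
opening: 0.5
```

Emit:
send_rows([
  [0.5, [0, 0, 0], 0],
  [0.5, [0, 0, 0.03], 0],
  [0.5, [0, 0, 0.045], 0],
  [0.5, [0, 0, 0.045], 0],
  [0.5, [0, -0.03, 0.03], 0],
])

```text
time: 66.75
tcp_pos: [0.5528, 0.1847, 0.1909]
tcp_rot: [0.002, -0.675, 0.738, 0.0]
ft_force: [0.5, -0.0, 0.4]
opening: 0.493
```

Emit:
send_rows([
  [0.5, [-0.02, -0.045, 0], 0],
  [0.5, [-0.02, -0.045, 0], 0],
  [0.5, [-0.02, -0.045, 0], 0],
  [0.5, [0, -0.045, 0], 0],
  [0.5, [0, 0, 0], 0],
])

```text
time: 67.25
tcp_pos: [0.4915, -0.0067, 0.1884]
tcp_rot: [-0.001, -0.67, 0.743, -0.001]
ft_force: [-0.4, -0.6, 0.2]
opening: 0.502
```

```bash
python3 -c "
from h import *
st();profile()
for n in ['top','side']:
    c=cam(n,'f'+n+'.png')
    for t,z in [('tube_grip',.044),('pin_tip',.044),('stop_face',.026)]:
        for r in mark_of(n,t)[:1]: print(n,t,round(r['confidence'],2),rk(at_z(c,px(r),z)[0]).round(4))
    for t in ['jar','mug','mill','bowl','spoon']:
        for r in mark_of(n,t)[:1]: print(t,at_z(c,px(r),0)[0].round(3))
    for r in mark_of(n,'tin1'): print('tin',r['confidence'],rk(at_z(c,px(r),.006)[0]).round(4))
a=cv2.imread('pics/fside.png')[190:340,90:300];b=cv2.imread('pics/ftop.png')[130:260,100:230]
cv2.imwrite('pics/fin.png',np.hstack([cv2.resize(a,(490,350)),cv2.resize(b,(310,350))]))"
```

```text
t 67.25 tcp [ 0.4915 -0.0067  0.1884] jawyaw(mod pi) 1.4672 open 0.502 f [-0.4 -0.6  0.2] j7 -1.70
-113:1 -109:23 -105:24 -101:1 -93:84 -89:58 -85:51 -81:35 -77:50 -73:35 -69:37 -65:30 -61:17 -57:4 -53:52 -49:55 -45:44 -41:43 -37:37 -33:40 -29:30 -25:26 -21:20 -17:9 -13:43 -9:61 -5:36 -1:37 2:39 6:32 10:29 14:24 18:9 22:22 26:45 30:48 34:35 38:37 42:32 46:25 50:29 54:14 58:11 62:10 66:51 70:43 74:42 78:37 82:27 86:31 90:27 94:22 98:14 106:13 110:59 114:53 118:34 122:28 126:26 130:23 134:24 138:13 142:6 146:24 150:82 154:23
top tube_grip 0.79 [-0.1521  0.0628]
top pin_tip 0.59 [ 0.0882 -0.0158]
top stop_face 0.97 [-0.1062  0.0138]
jar [0.763 0.038 0.   ]
mug [ 0.774 -0.099  0.   ]
mill [ 0.749 -0.233  0.   ]
bowl [ 0.449 -0.43   0.   ]
spoon [ 0.431 -0.015  0.   ]
tin 0.81 [-0.101 -0.399]
tin 0.76 [-0.0014  0.0069]
tin 0.7 [ 0.008 -0.637]
tin 0.64 [-0.0468 -0.0063]
tin 0.63 [ 0.0356 -0.0104]
tin 0.54 [-0.0797  0.0054]
tin 0.49 [ 0.1287 -0.5369]
tin 0.28 [0.1244 0.0083]
side tube_grip 0.89 [-0.1412  0.0722]
side pin_tip 0.37 [-0.0061  0.0865]
side stop_face 0.67 [-0.1316 -0.5814]
jar [0.77  0.027 0.   ]
mug [ 0.778 -0.091  0.   ]
mill [ 0.757 -0.231  0.   ]
bowl [ 0.453 -0.431  0.   ]
spoon [ 0.429 -0.013  0.   ]
tin 0.93 [-0.003   0.0065]
tin 0.79 [ 0.0209 -0.6527]
tin 0.73 [ 0.0371 -0.0051]
tin 0.7 [-0.0296 -0.0029]
tin 0.66 [-0.0719 -0.0015]
tin 0.64 [-0.102  -0.4236]
tin 0.52 [ 0.1433 -0.5809]
```

View pics/fin.png

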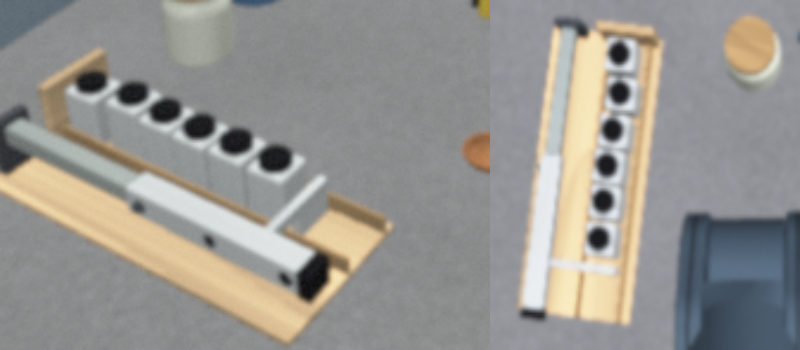

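All six tins stand cap up in one line between stop and panel. The pin shows in the third hole, the bystanders are in place, and the arm is clear. Hand in.

```bash
python3 -c "
from workcell import *
print(close_job())"
```

```text
the job is handed in; nothing more can be done
None
```

The rack is extended and locked in the last hole. All six tins stand upright, cap up, in one line in its lane. I handed the job in at about 67 s of robot time; no verdict was reported.

- **Tube:** I pinched the pin flush and drew the tube to the middle hole, then did the same again to the last hole. The tube stopped dead when pulled further at the end, with the force rising to about 15 N. In the final side picture the tube's first hole was near rack x = −0.141 m, against about −0.145 m expected.
- **Tins:** I gripped each fallen tin near the cap and loosened the grip in tiny steps until the heavy base swung down. I let it stand, gripped it again and set it in the lane.
- **What went wrong:**
  - The first ways of standing a tin up failed: lifting by the cap edge, hooking on the board edge, and a first loose grip that dropped the tin.
  - One tin was knocked aside partway through.
  - One tin tipped over inside the lane while I was placing it, probably touching its neighbour. I stood it up there and slid it into place.
- **Last checks:**
  - The side camera showed six tins between rack x of about −0.092 and 0.145 m, clear of the stop.
  - The jar, mug, mill, ramekin and spoon were within about 2 cm of their first readings, roughly the accuracy of those estimates.
  - The arm was well clear.
- **Checks that disagreed:** the network's pin reading in the top view and its stop-face reading in the side view were plainly wrong. The top view also put the tube about 1 cm off. I relied on the pictures, the depth readings and the pull force instead.

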